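# Check lino blocks at the camera and line them up on the registration board

## Robot

A 7-joint arm with a two-finger parallel gripper is mounted at the origin on the work surface. World frame = base frame: x ahead of the robot, y to its left, z up, the work surface at z = 0. Lengths are in m, angles in rad, forces in N, time in s.
With the tool pointing down it reaches from about 0.4 to 0.875 m from the base axis. Payload 19.3 kg.
Tool frame: the origin (TCP) lies at the very end of the fingers, on their centre line; the grasp point (between the pads) lies 19 mm behind it; z points along the fingers, y is the line along which they close (so a half turn about z gives the same grasp; the last joint's range is limited). The gripper opens to 85 mm and grips with 20 to 120 N. Pads are 22 mm wide; open, the fingers measure 114 mm over their backs; the gripper's body (76 mm by 85 mm) begins 54 mm behind the grasp point. The pads swing forward as they close: fully open they stand 13 mm farther back than shut.
Start: joints at [1.098, 0.521, -0.036, 1.599, 0.021, 1.021, -0.113], TCP at [0.245, -0.575, 0.231] pointing down, gripper open.
Joint ranges: [-2.91, 2.91], [-0.3, 2.13], [-1.5, 1.42], [0.17, 2.43], [-1.26, 4.41], [0.16, 1.93], [-2.52, 2.52]. Speed limits (rad/s): [1.89, 1.89, 2.39, 2.39, 3.01, 3.01, 3.01].

## Interface

Orientations are given as a unit quaternion [w, x, y, z].
In Python, from station import manip gives the robot as it stands. The module is installed in compiled form; this text tells all that it offers.
- The arm moves only by the tool jog_arm, never from a script. Its argument "motion" is a list that holds one entry, the list of rows, each a list of 5 numbers: the finger opening in mm, from 0 to 85.4, then the shift along the tool's x, y, z scaled (see below), then the turn about the tool's z scaled (see below). In form: [[[claw, dx, dy, dz, turn], ...]]. A call has 1 to 12 rows; each row is the pose to reach, as a shift and turn from the pose commanded when the call began, along the tool's axes at that moment; what a row does not reach only later rows make up. The controller multiplies each number of a shift by 1 m and each number of a turn by pi/4 rad. A row lasts 1/10 s, in which the tool goes at most 50 mm and 8.59 degrees, less where a joint would pass 70% of its speed; a pose out of reach is approached as far as the arm can. A call with a number of a shift or a turn outside -1 to 1 is refused whole. A call with a gripper value outside its range is refused whole. The fingers move at their own pace and stop on an object; "squeeze" is the grip in N (left out, the last holds). Time passes only in rows, so rows that repeat a pose let the fingers close. It gives the time, the measured TCP pose, the force, the opening and the grip force at its end, in the units of the state.
- manip.read_state(): the state, without advancing time (a new reading comes with each control period).
- manip.read_camera(name): name is "side" or "top" or "wrist"; returns a dict with "frame" (384x512x3 uint8, red, green, blue), "intrinsics" (3x3 intrinsics, pixels), "k1" (the pictures are not rectified: a ray, as slopes to the right and down, at radius r is drawn at 1 + k1 r^2 times it, then the intrinsics apply), "rvec" (rotation vector, rad) and "tvec" (3), from world to camera coordinates, as OpenCV has them; the wrist camera has in their place "tool_from_camera" (4x4, takes a point from camera to tool coordinates, whose origin is the TCP and whose axes are the flange's). Camera axes: x right, y down, z forward; pixel columns grow to the right and rows downward; lengths in m; the calibration is good to about 2 mm. A picture is of the moment at which its call begins: read the wrist's pose just before it. There is no depth.
- manip.close_job(): hands the job in; it is judged then, once.
Trained networks look in a picture, given as the dict that the camera call returned (one of the last four; its "shot" number tells which), for a name from the list of things; names that differ only in an ending like _2 or _b are one class to them, and where a whole thing is asked for, a point or a joint stands for the part that bears it (a point fixed in the world has none). Each returns a list of dicts, best first, with "p" (0 to 1); they miss things now and then, are a little off and sometimes report something else, mostly with a low value. They report only what shows in the picture. A call takes as long as a camera call. They do not tell look-alikes from the thing itself.
- manip.look_for(picture, thing): "point" ([x, y, z] in m, in the coordinates of the camera as it stood for that picture, good to about 4 mm: the middle of the surface that is visible of it).
- manip.trace(picture, thing): "region" (384x512 bool, what is visible of it).
The state is a dict: "time": time; "q": joint angles; "qvel": joint speeds; "joint_efforts": joint torques, N m; "eef_pos": TCP position; "ee_rot": TCP orientation; "contact_force": force on the tool from outside, world axes, zero at the start; "moment": the same for the moment, N m; "finger_gap": finger opening in m; "grip_force": force on a finger pad.
Only numpy, scipy, OpenCV 4.12 (cv2) and the standard library are available. Lean on these libraries where they do the work, as an engineer would, in place of code of your own. Each camera call takes 0.05 s, during which the arm holds its last target. There are 200 camera calls.

## Task

Get the lino blocks ready for printing: draw the stop bar of the registration board back, then take the blocks that are there one at a time, longest first, and hold each one up level and face up at the inspection camera, lengthwise to the lens, its end between the two wire pointers and its printing face level with their tips, still for three seconds. Then lay that block on the board and push it square and flush into place along the long fence before fetching the next: the first into the fence corner, each later one end to end against the one before. Finally slide the stop bar up against the row, let go, and leave the other things on the bench alone.

Things in the scene. Friction and masses are not known exactly. Their poses are not given: they have to be found in the camera images.
- block_long: the longest lino printing block: flat rectangular plate of plywood with a grey lino printing face on top (carved in pale lines), 105 mm long, 55 mm wide, 18 mm thick, about 90 g; origin at the centre of its underside, x along its length, y across its width, z up out of the printing face; lies face up on the bench at the start, may be absent
- block_mid: the middle-sized lino printing block: flat rectangular plate of plywood with a grey lino printing face on top (carved in pale lines), 85 mm long, 55 mm wide, 18 mm thick, about 75 g; origin at the centre of its underside, x along its length, y across its width, z up out of the printing face; lies face up on the bench at the start, may be absent
- block_short: the shortest lino printing block: flat rectangular plate of plywood with a grey lino printing face on top (carved in pale lines), 65 mm long, 55 mm wide, 18 mm thick, about 60 g; origin at the centre of its underside, x along its length, y across its width, z up out of the printing face; lies face up on the bench at the start, may be absent
- corner (a point): inner corner of the L-shaped aluminium fence on the registration board, level with the board's top face. x points square through the long fence, away from the robot: the long fence's face is the plane x = 0, from y = 0 to 311 mm. y points along the long fence, away from the short fence, whose face is the plane y = 0, from x = 0 to -80 mm. z up
- board: fixed plywood registration board, 210 mm (its x) by 335 mm (its y), top face 12 mm above the bench; origin at the centre of its underside, axes as the corner's, which lies at x = 83, y = -145.5 mm. Long fence at the far edge, short fence at the right end; both fences stand 14 mm above the board's top face, 20 and 18 mm thick
- stopbar (a joint): slide of the stop bar, an aluminium bar across the board (y = 0 to 290 mm in the corner's frame), 24 mm wide, 14 mm high, parallel to the long fence. Value in m: 0 = drawn fully back to the robot, its fence-side face 130 mm from the long fence; grows towards the fence, end stop 0.115; 0.075 = against 55 mm wide blocks lying flush on the fence. Friction of 3 N holds it
- bar_knob (a point): middle of the black round grip knob on the middle of the stop bar: 24 mm in diameter, from 14 to 44 mm above the board, this point 32 mm above the board on the knob's axis, 12 mm behind the bar's fence-side face; axes as the corner's
- view (a point): viewing spot, midway between the bead tips of two thin wire pointers, 52 mm to either side of it, 170 mm above the bench. x is level and points towards the camera, z up. Lens, pointers and stand are all on the +x side. In view: block level, face up, length along x, its camera-side end face at the spot (its middle half its length away on the -x side), printing face at the spot's height
- camstand: fixed stand of the inspection camera: black base plate 150 x 150 x 16 mm, column 305 mm high, black camera looking 20 degrees downwards to the spot, lens and camera 170 to 280 mm above the bench, lens front about 110 mm from the spot; origin on the bench, 200 mm from the viewing spot along the spot's x; axes as the viewing spot's
- tape: bystander: roll of green masking tape lying flat, 72 mm in diameter, 24 mm high; origin at the centre of its underside
- phone: bystander: black phone lying flat, 72 x 148 x 9 mm; origin at the centre of its underside
- inktin: bystander: ink tin 70 mm in diameter, 75 mm high; origin at the centre of its underside
- knife: bystander: ink knife lying flat, 220 mm long; origin under its middle
- brayer: bystander: ink roller lying down, roller 38 mm by 100 mm, about 180 mm long over its handle; origin where the handle meets the frame
- brushjar: bystander: glass jar with brushes, 76 mm in diameter, about 200 mm high with its brushes; origin at the centre of its underside
- gumjar: bystander: brown jar 60 mm in diameter, 100 mm high; origin at the centre of its underside
Things that resemble listed ones, but are neither listed nor needed, are in the scene too. What is shaped like the block_short but orange or pink is not meant.

How it is judged:
By the outcome, as a careful person would: the job done as asked, in the order asked, and still so for the second after the job is handed in, with the robot touching nothing.
Of block_long, block_mid, block_short only 2 to 3 are there at a start; the rules pass over those that are not, and their reading is None.
At some moment in a run one of block_long, block_mid, block_short may be knocked a few centimetres aside while the robot is not near it.
It also fails if it takes over 210 s, if anything falls off the work surface, if the arm or the gripper's body presses on something with over 40 N, if the wrist force passes 120 N, or if a joint passes its speed limit or range.

## Working session

There is one attempt and no reset: what is moved stays moved. The work goes in short steps, Python scripts to look and compute and a tool call to move; the robot and the scene stay as the last step left them, time stands still between calls to the robot, and variables do not carry over. Pictures are saved under pics/ and viewed, at most 14 in all, crops included, and the job is handed in when it is done.

Besides the shell and the picture viewer there is one more tool, called after ">>>" as name(argument=value, ...) on one line, values as JSON. jog_arm: Moves the arm, as the interface text tells. Its arguments: {"type":"object","properties":{"motion":{"type":"array","items":{"type":"array","items":{"type":"array","items":{"type":"number"}}}},"squeeze":{"type":"number"}},"required":["motion"]}

```bash
mkdir -p pics
cat > h.py <<'E'
import numpy as np, cv2
from station import manip
from scipy.spatial.transform import Rotation as R
def save(c,n): cv2.imwrite('pics/'+n+'.png',cv2.cvtColor(c['frame'],cv2.COLOR_RGB2BGR))
def pose():
    s=manip.read_state(); q=s['ee_rot']; return np.array(s['eef_pos']),R.from_quat([q[1],q[2],q[3],q[0]]).as_matrix()
def cam(name):
    T=np.eye(4)
    if name=='wrist':
        p,r=pose(); c=manip.read_camera(name); T[:3,:3]=r;T[:3,3]=p; T=T@np.array(c['tool_from_camera'])
    else:
        c=manip.read_camera(name); r=cv2.Rodrigues(np.array(c['rvec']))[0]; T[:3,:3]=r.T;T[:3,3]=-r.T@np.array(c['tvec']).ravel()
    c['T']=T; return c
def ray(c,uv):
    d=np.array([c['k1'],0,0,0,0],float)
    u=cv2.undistortPoints(np.array(uv,float).reshape(-1,1,2),np.array(c['intrinsics']),d).reshape(-1,2)
    return np.c_[u,np.ones(len(u))]@c['T'][:3,:3].T
def onz(c,uv,z):
    r=ray(c,uv); o=c['T'][:3,3]; return o+r*((z-o[2])/r[:,2])[:,None]
def proj(c,P):
    P=np.atleast_2d(P); r=c['T'][:3,:3]; Q=(P-c['T'][:3,3])@r
    return cv2.projectPoints(Q,np.zeros(3),np.zeros(3),np.array(c['intrinsics']),np.array([c['k1'],0,0,0,0.]))[0].reshape(-1,2)
def look(c,t,n=3):
    return [(round(d['p'],2),np.round(c['T'][:3,:3]@d['point']+c['T'][:3,3],3)) for d in manip.look_for(c,t)[:n]]
def rect(c,t,z,minp=.3):
    out=[]
    for d in manip.trace(c,t):
        if d['p']<minp: continue
        m=np.array(d['region'],np.uint8); k=max(cv2.findContours(m,0,1)[0],key=cv2.contourArea).reshape(-1,2)
        P=onz(c,k,z)[:,:2]; (x,y),(w,h),a=cv2.minAreaRect((P*1000).astype(np.float32))
        if w<h: w,h,a=h,w,a+90
        out.append((round(d['p'],2),np.round([x,y,w,h,(a+90)%180-90],1)))
    return out
E
python3 - <<'E'
from h import *
np.set_printoptions(suppress=True)
print(manip.read_state())
for n in ['top','side','wrist']:
    c=cam(n); save(c,n+'0'); print(n,np.round(c['T'],3).tolist(),c['intrinsics'],c['k1'])
    for t in ['block_long','block_mid','block_short','board','stopbar','bar_knob','camstand','tape','phone','inktin','knife','brayer','brushjar','gumjar']:
        print(t,look(c,t))
E
```

```text
{'time': 0.0, 'q': array([ 1.09780495,  0.52201868, -0.03634746,  1.600016  ,  0.02118652,
        1.02107196, -0.11281475]), 'qvel': array([ 0.00246878, -0.0006003 , -0.00126053, -0.00068167,  0.00030712,
       -0.00099206, -0.00055376]), 'joint_efforts': array([ -0.0024336 , -92.71207094,   1.97912358, -36.99288726,
         0.01775133,   0.00819962,  -0.00002645]), 'eef_pos': array([ 0.24484062, -0.57467955,  0.23071973]), 'ee_rot': array([-0.00054681,  0.97978961,  0.20003   , -0.00014155]), 'contact_force': array([0.10808915, 0.35355054, 0.17345068]), 'moment': array([ 0.01151318,  0.0014373 , -0.0414266 ]), 'grip_force': 0.0, 'finger_gap': 0.08543821669134702}
top [[-0.028, -0.979, 0.201, 0.244], [-1.0, 0.028, -0.001, -0.002], [-0.005, -0.201, -0.98, 1.518], [0.0, 0.0, 0.0, 1.0]] [[493.90609917   0.         255.21495069]
 [  0.         493.90609917 193.01362584]
 [  0.           0.           1.        ]] -0.07428912754899245
block_long [(0.37, array([0.619, 0.113, 0.018]))]
block_mid [(0.63, array([0.408, 0.314, 0.018]))]
block_short [(0.77, array([0.368, 0.158, 0.015])), (0.7
[... 1624 characters left out ...]
 ,  0.007]))]
brayer [(0.89, array([ 0.344, -0.464,  0.026]))]
brushjar [(0.91, array([ 0.535, -0.515,  0.082])), (0.49, array([0.771, 0.062, 0.009]))]
gumjar [(0.9, array([0.294, 0.43 , 0.104])), (0.38, array([0.617, 0.117, 0.017]))]
wrist [[0.392, -0.881, -0.266, 0.312], [-0.92, -0.375, -0.114, -0.547], [0.001, 0.289, -0.957, 0.374], [0.0, 0.0, 0.0, 1.0]] [[325.75633043   0.         252.48156661]
 [  0.         325.75633043 189.13077857]
 [  0.           0.           1.        ]] -0.07052551768075226
block_long []
block_mid []
block_short []
board []
stopbar []
bar_knob []
camstand []
tape []
phone []
inktin []
knife []
brayer [(0.63, array([ 0.328, -0.488,  0.028]))]
brushjar []
gumjar []
```

View pics/top0.png

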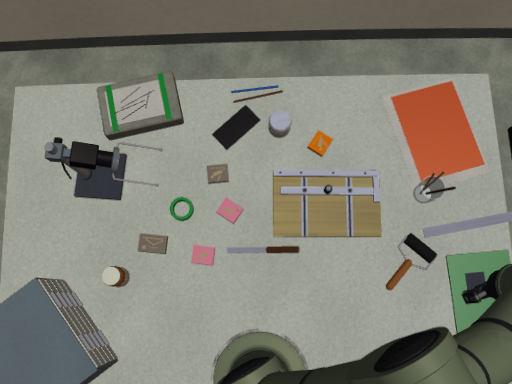

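View pics/side0.png

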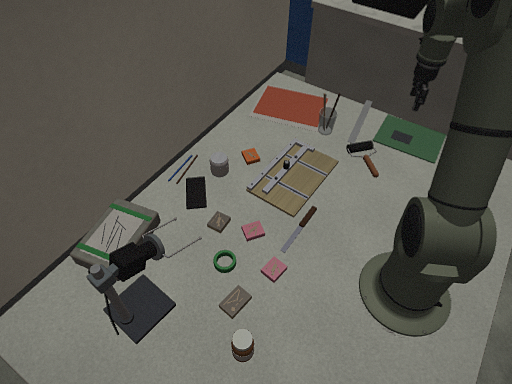

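Two grey blocks show (top image 217,174 and 153,243); the pink and orange ones are look-alikes. The stop bar stands near the long fence with its knob at 328,189, and the camera faces right with its pointer tips at about 160,150 and 157,185.

Run:
```python
from h import *
np.set_printoptions(suppress=True)
for n in ['top','side']:
    c=cam(n)
    for t,z in [('block_long',.018),('block_mid',.018),('block_short',.018),('board',.012),('stopbar',.026)]:
        print(n,t,rect(c,t,z))
    f=c['frame']
    for nm,(x,y,z),s in ([('board',(.53,-.22,.02),4),('view',(.6,.40,.15),4)]):
        u,v=proj(c,[x,y,z])[0].astype(int); w,h=(75,56)
        cr=f[max(v-h,0):v+h,max(u-w,0):u+w]; print(n,nm,'origin',max(u-w,0),max(v-h,0))
        cv2.imwrite(f'pics/{n}_{nm}.png',cv2.cvtColor(cv2.resize(cr,None,fx=5,fy=5,interpolation=2),cv2.COLOR_RGB2BGR))
```

```text
top block_long []
top block_mid [(0.56, array([405. , 314.9,  88.3,  57.6,  82.3]))]
top block_short [(0.95, array([366.2, 160.6,  66.1,  55.3,  82.2])), (0.9, array([497.5,  77. ,  67.7,  59.2,  54.7])), (0.62, array([ 705.4, -214.2,   67.1,   55.7,  -34.2])), (0.59, array([617.1, 113. ,  65.8,  60.9,  89.6]))]
top board [(0.6, array([ 515.3, -223.5,  339.8,  212.7,   87.6]))]
top stopbar [(0.83, array([ 550.7, -225.6,  291.5,   33.4,   87.6])), (0.49, array([614. , 112.8,  65.6,  59.2, -85.2])), (0.39, array([405.4, 312.8,  91.6,  59.8,  83. ]))]
top board origin 250 141
top view origin 39 115
side block_long []
side block_mid [(0.7, array([401.9, 320.6,  89. ,  60.4,  82.1]))]
side block_short [(0.81, array([616.2, 120.2,  78.8,  69.8, -85.8])), (0.74, array([364.7, 167.1,  71.6,  59.9,  80.4])), (0.72, array([ 706.9, -204.7,   81.2,   59.1,  -34.3])), (0.67, array([499.9,  84.1,  66.1,  66. , -34.4]))]
side board [(0.9, array([ 516.6, -222.4,  356.3,  223.5,   87.5]))]
side stopbar [(0.67, array([ 556.9, -218.1,  296.2,   40.4,   88.2])), (0.44, array([776.7, -93.2, 130.5,  69.6, -51.7])), (0.31, array([610.7, 124.4,  77.9,  67.7, -87.5]))]
side board origin 215 115
side view origin 83 209
```

View pics/top_board.png

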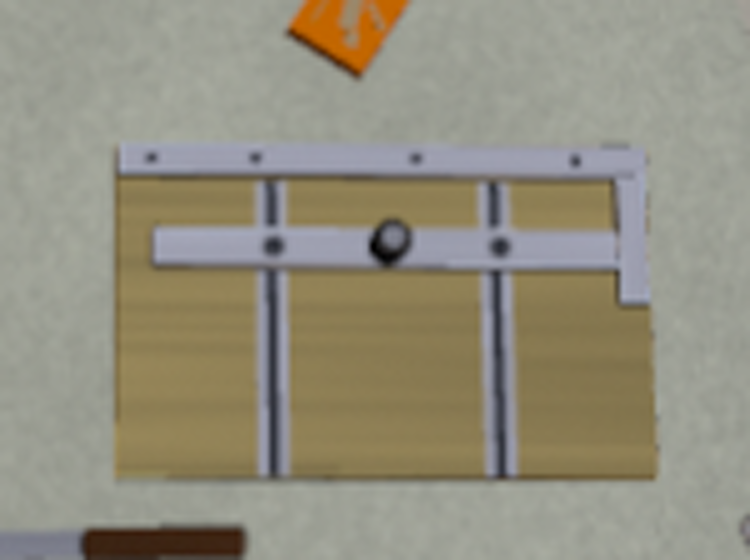

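View pics/top_view.png

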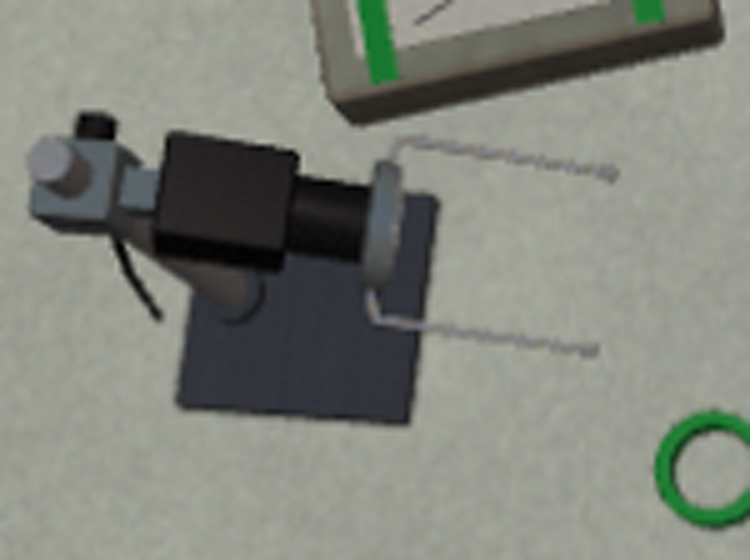

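View pics/side_view.png

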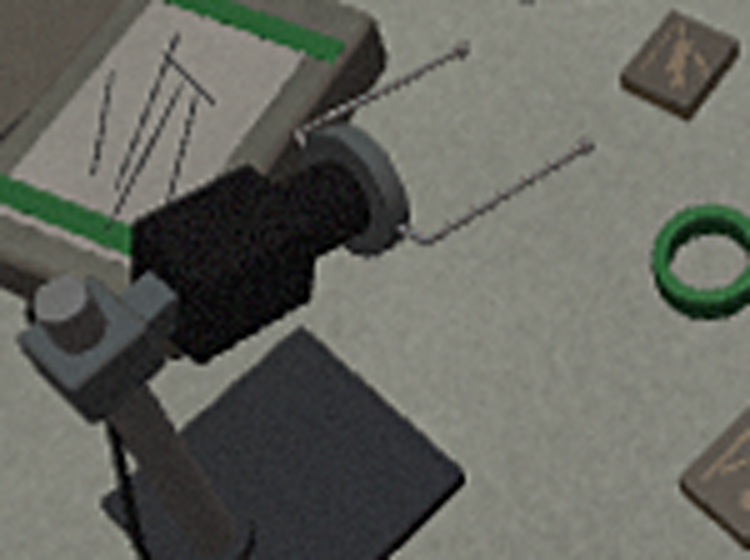

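Top crop: board front edge from (116,480) to (657,479), long fence along the far side, short fence at the right, bar near the fence. The pointer tips are at (612,174) and (593,350) in the top crop and (462,48) and (588,146) in the side crop; only the mid and short blocks are there.

```bash
cat >> h.py <<'E'
def tri(c1,p1,c2,p2):
    o=[c1['T'][:3,3],c2['T'][:3,3]]; A=np.zeros((3,3));b=np.zeros(3)
    for oo,r in zip(o,[ray(c1,[p1])[0],ray(c2,[p2])[0]]):
        r=r/np.linalg.norm(r); M=np.eye(3)-np.outer(r,r); A+=M;b+=M@oo
    return np.linalg.solve(A,b)
def go(x,y,z,phi=None,cmd=None):
    "world target -> tool shift + turn units"
    p,r=pose(); d=r.T@(np.array([x,y,z])-p); ph=np.degrees(np.arctan2(r[1,0],r[0,0]))
    t=0 if phi is None else -(phi-ph)/45
    print('at',np.round(p,4),'phi',round(ph,2),'shift',np.round(d,4),'turn',round(t,3))
E
python3 - <<'E'
from h import *
t=cam('top');s=cam('side')
A=tri(t,(161.4,149.8),s,(175.4,218.6)); B=tri(t,(157.6,185),s,(200.6,238.2))
print(A,B,(A+B)/2,np.linalg.norm(A-B), 'dir x angle',np.degrees(np.arctan2(*(A-B)[:2][::-1]))+90)
o=np.array([250,141])
P=onz(t,o+np.array([(116,480),(657,479)])/5,.012); Q=onz(t,o+np.array([(648,145),(120,143)])/5,.026)
print(P,Q)
k=tri(t,o+np.array((395,233))/5,s,proj(s,[.548,-.216,.03])[0]); print(k)
k=[np.array(c['T'][:3,:3]@manip.look_for(c,'bar_knob')[0]['point']+c['T'][:3,3]) for c in (t,s)]; print(k, tri(t,proj(t,k[0])[0],s,proj(s,k[1])[0]))
for n in ['camstand','block_mid','block_short']:
  for c in (t,s): print(n,look(c,n))
go(.45,-.2,.3,90)
E
```

```text
[0.65578185 0.26190521 0.165345  ] [0.55301337 0.27181955 0.16169389] [0.60439761 0.26686238 0.16351945] 0.10331014330592171 dir x angle 84.48957826982735
[[ 0.41383053 -0.05437989  0.012     ]
 [ 0.40437986 -0.3866396   0.012     ]] [[ 0.61203027 -0.39381586  0.026     ]
 [ 0.62254638 -0.06374486  0.026     ]]
[ 0.56139103 -0.23576365  0.0061745 ]Traceback (most recent call last):
  File "<stdin>", line 9, in <module>
IndexError: list index out of range
```

Run:
```python
from h import *
go(.5,-.27,.33,88)
```

```text
at [ 0.2449 -0.575   0.2313] phi 23.07 shift [ 0.3542 -0.1806 -0.0987] turn -1.443
```

>>> jog_arm(motion=[[[85,0,0,-0.08,0],[85,0.354,-0.18,-0.1,-1],[85,0.354,-0.18,-0.1,-1],[85,0.354,-0.18,-0.1,-1],[85,0.354,-0.18,-0.1,-1],[85,0.354,-0.18,-0.1,-1],[85,0.354,-0.18,-0.1,-1],[85,0.354,-0.18,-0.1,-1],[85,0.354,-0.18,-0.1,-1],[85,0.354,-0.18,-0.1,-1],[85,0.354,-0.18,-0.1,-1],[85,0.354,-0.18,-0.1,-1]]])

```text
time: 4.2
eef_pos: [0.4995, -0.2715, 0.3311]
ee_rot: [-0.0, 0.829, 0.559, -0.0]
contact_force: [-0.1, 0.5, 1.0]
finger_gap: 0.0851
grip_force: 0.0
```

>>> jog_arm(motion=[[[85,0,0,0,-0.443],[85,0,0,0,-0.443],[85,0,0,0,-0.443],[85,0,0,0,-0.443],[85,0,0,0,-0.443],[85,0,0,0,-0.443]]])

```text
time: 4.8
eef_pos: [0.4998, -0.2711, 0.3313]
ee_rot: [-0.0, 0.72, 0.694, -0.0]
contact_force: [0.5, -0.2, 0.3]
finger_gap: 0.0849
grip_force: 0.0
```

Run:
```python
from h import *
go(.5,-.27,.33,88)
w=cam('wrist'); save(w,'w1'); np.save('w1.npy',w,allow_pickle=True)
print(look(w,'bar_knob'),rect(w,'stopbar',.026),rect(w,'board',.012)); cv2.imwrite('pics/w1b.png',cv2.cvtColor(cv2.resize(w['frame'],(768,576),interpolation=2),cv2.COLOR_RGB2BGR))
```

```text
at [ 0.4998 -0.2711  0.3313] phi 87.88 shift [0.0011 0.0002 0.0013] turn -0.003
[(0.97, array([ 0.55 , -0.217,  0.026]))] [(0.81, array([ 554.9, -230. ,  282.2,   28.6,   87.4]))] [(0.9, array([ 518. , -239. ,  311.7,  213.7,   87.9]))]
```

View pics/w1b.png

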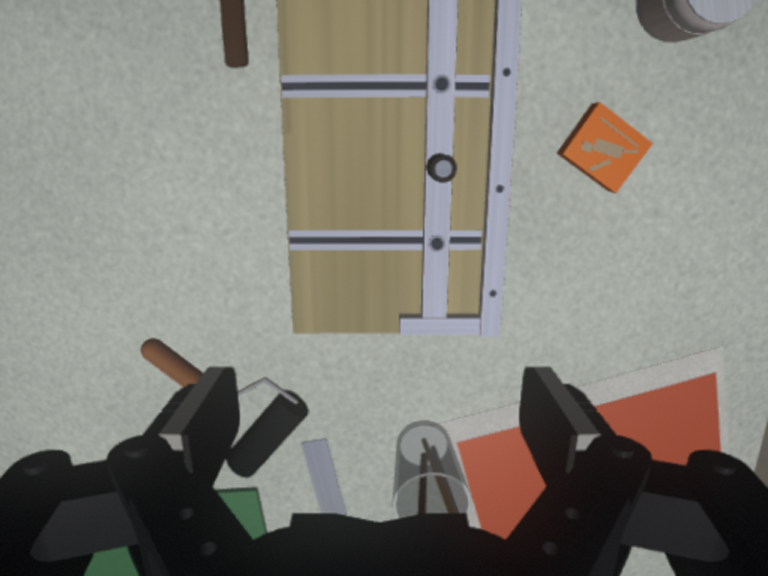

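Wrist view: knob top at (441,168), long fence inner edge from about (496,0) to (481,318), short fence face at row 318, board front corners at (294,333).

Run:
```python
from h import *
w=np.load('w1.npy',allow_pickle=True).item(); g=cv2.cvtColor(w['frame'],cv2.COLOR_RGB2GRAY)
k=1/1.5
print('knob',onz(w,[(441*k,168*k)],.056))
# zoom crop of corner
P=onz(w,np.array([(496,2),(489.5,95),(481,318),(400,318)])*k,.026); print(np.round(P,4))
print(np.round(onz(w,np.array([(294,333),(280,50)])*k,.012),4))
cr=w['frame'][195:230,255:345]; cv2.imwrite('pics/c1.png',cv2.cvtColor(cv2.resize(cr,None,fx=8,fy=8,interpolation=2),cv2.COLOR_RGB2BGR))
# subpixel edges: rows across fence, print columns profile
for v in [20,80,140,190]:
    print(v,[tuple(x) for x in w['frame'][v,278:350,:1].reshape(-1,1)[:0]], w['frame'][v,276:350:1,2].tolist())
go(.551,-.219,.032+.012,88)
```

```text
knob [[ 0.55343164 -0.22555415  0.056     ]]
[[ 0.6043 -0.0917  0.026 ]
 [ 0.5997 -0.1664  0.026 ]
 [ 0.5963 -0.3727  0.026 ]
 [ 0.5168 -0.3697  0.026 ]]
[[ 0.4087 -0.3875  0.012 ]
 [ 0.4185 -0.1208  0.012 ]]
20 [] [103, 103, 103, 104, 102, 101, 101, 98, 88, 101, 159, 175, 177, 180, 181, 180, 178, 179, 180, 182, 182, 184, 186, 188, 186, 185, 181, 173, 138, 106, 101, 100, 101, 101, 102, 103, 104, 104, 103, 100, 98, 98, 97, 97, 98, 98, 99, 100, 101, 102, 103, 100, 96, 72, 72, 122, 177, 178, 176, 174, 174, 176, 179, 179, 180, 179, 177, 176, 174, 177, 167, 160, 164, 164]
80 [] [107, 107, 106, 105, 104, 103, 101, 94, 118, 174, 181, 183, 184, 182, 181, 184, 186, 184, 185, 183, 183, 185, 185, 185, 187, 183, 149, 105, 105, 104, 105, 104, 105, 107, 107, 107, 105, 103, 103, 102, 103, 103, 103, 103, 104, 106, 106, 106, 105, 101, 81, 74, 119, 183, 187, 184, 181, 180, 182, 184, 186, 185, 184, 184, 180, 180, 173, 153, 157, 159, 160, 160, 161, 161]
140 [] [105, 107, 106, 105, 103, 100, 94, 131, 176, 181, 181, 180, 180, 183, 186, 186, 184, 181, 181, 183, 181, 181, 184, 175, 137, 113, 109, 108, 107, 107, 108, 109, 109, 108, 107, 106, 106, 105, 106, 106, 106, 107, 107, 107, 107, 106, 98, 82, 89, 147, 188, 187, 182, 182, 182, 185, 188, 188, 186, 185, 183, 182, 180, 169, 159, 159, 159, 157, 156, 157, 157, 158, 161, 163]
190 [] [107, 106, 104, 104, 100, 101, 176, 184, 185, 184, 185, 186, 185, 188, 190, 187, 188, 189, 189, 186, 185, 175, 134, 114, 112, 112, 111, 111, 111, 110, 110, 109, 106, 106, 107, 107, 107, 108, 107, 109, 108, 107, 107, 100, 85, 94, 143, 185, 187, 185, 186, 187, 190, 190, 189, 188, 186, 185, 185, 175, 162, 169, 167, 167, 166, 167, 168, 169, 170, 169, 166, 164, 164, 165]
at [ 0.5001 -0.2706  0.3313] phi 87.98 shift [0.0534 0.049  0.2873] turn -0.0
```

View pics/c1.png

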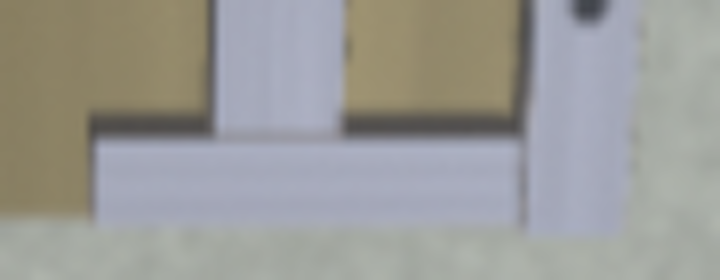

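Run:
```python
from h import *
w=np.load('w1.npy',allow_pickle=True).item()
E=[(331,20),(328.1,80),(324.8,140),(322,190)]
P=onz(w,E,.026); print(P)
a=np.polyfit(P[:,1],P[:,0],1); print('slope deg',np.degrees(np.arctan(a[0])), a)
C=onz(w,[(320.25,211.7),(266.9,211.7)],.026); print(C)
print('bar edges',onz(w,[(285.8,20),(304,20),(284.1,80),(302.1,80),(282.9,140),(300,140),(281.6,190),(298,190)],.026))
```

```text
[[ 0.60494792 -0.11377099  0.026     ]
 [ 0.60238276 -0.18738514  0.026     ]
 [ 0.59958365 -0.26676607  0.026     ]
 [ 0.59735275 -0.33887458  0.026     ]]
slope deg 1.942311921252813 [0.03391273 0.60875476]
[[ 0.59563662 -0.37223143  0.026     ]
 [ 0.51711844 -0.36921884  0.026     ]]
bar edges [[ 0.54755465 -0.11237604  0.026     ]
 [ 0.57059575 -0.11300749  0.026     ]
 [ 0.54430318 -0.1856872   0.026     ]
 [ 0.56799936 -0.18642502  0.026     ]
 [ 0.54168973 -0.2648208   0.026     ]
 [ 0.56525897 -0.26563234  0.026     ]
 [ 0.53904241 -0.33671185  0.026     ]
 [ 0.56265759 -0.33758739  0.026     ]]
```

>>> jog_arm(motion=[[[50,0.047,0.052,0.05,0],[50,0.047,0.052,0.1,0],[50,0.047,0.052,0.15,0],[50,0.047,0.052,0.2,0],[50,0.047,0.052,0.24,0],[50,0.047,0.052,0.24,0],[50,0.047,0.052,0.27,0],[50,0.047,0.052,0.295,0],[50,0.047,0.052,0.295,0],[50,0.047,0.052,0.295,0],[50,0.047,0.052,0.295,0]]])

```text
time: 6.1
eef_pos: [0.5548, -0.2259, 0.0384]
ee_rot: [0.001, 0.719, 0.695, 0.001]
contact_force: [-0.5, -0.1, 0.2]
finger_gap: 0.0503
grip_force: 0.0
```

>>> jog_arm(motion=[[[20,0,0,0,0],[20,0,0,0,0],[10,0,0,0,0],[10,0,0,0,0],[10,0,0,0,0],[10,0,0,0,0],[10,0,0,0,0]]], squeeze=40)

```text
time: 6.8
eef_pos: [0.5544, -0.2258, 0.0376]
ee_rot: [0.001, 0.719, 0.695, 0.0]
contact_force: [-2.1, 0.5, 12.3]
finger_gap: 0.0223
grip_force: 38.6
```

>>> jog_arm(motion=[[[10,0,-0.005,-0.001,0],[10,0,-0.015,-0.002,0],[10,0,-0.025,-0.002,0],[10,0,-0.035,-0.002,0],[10,0,-0.045,-0.002,0],[10,0,-0.055,-0.002,0],[10,0,-0.065,-0.002,0],[10,0,-0.075,-0.002,0],[10,0,-0.082,-0.002,0],[10,0,-0.089,-0.002,0],[10,0,-0.092,-0.002,0],[10,0,-0.094,-0.002,0]]])

```text
time: 8.0
eef_pos: [0.459, -0.2223, 0.038]
ee_rot: [-0.0, 0.719, 0.695, -0.0]
contact_force: [11.8, -6.4, -32.2]
finger_gap: 0.0222
grip_force: 40.5
```

>>> jog_arm(motion=[[[10,0,-0.001,0,0],[10,0,-0.002,0,0],[10,0,-0.003,0,0],[10,0,-0.003,0,0]]])

```text
time: 8.4
eef_pos: [0.4589, -0.2223, 0.0381]
ee_rot: [0.002, 0.719, 0.695, 0.002]
contact_force: [19.1, -7.7, -43.9]
finger_gap: 0.0222
grip_force: 41.4
```

>>> jog_arm(motion=[[[24,0,0.003,0,0],[35,0,0.003,0,0],[50,0,0.003,0,0],[50,0,0.003,0,0],[50,0,0.003,-0.05,0],[60,0,0.003,-0.1,0],[85,0,0.003,-0.15,0],[85,0,0.003,-0.2,0],[85,0,0.003,-0.25,0],[85,0,0.003,-0.292,0],[85,0,0.003,-0.292,0],[85,0,0.003,-0.292,0]]])

```text
time: 9.6
eef_pos: [0.4597, -0.2223, 0.3311]
ee_rot: [0.001, 0.719, 0.695, 0.0]
contact_force: [-0.6, -0.0, -1.2]
finger_gap: 0.0853
grip_force: 0.0
```

Run:
```python
from h import *
go(.4,.315,.33,84)
w=cam('wrist'); save(w,'w2'); print(rect(w,'stopbar',.026), look(w,'bar_knob'))
```

```text
at [ 0.4597 -0.2223  0.3311] phi 88.0 shift [ 5.349e-01 -7.850e-02  4.000e-04] turn 0.089
[(0.71, array([ 459.5, -222.6,  289.4,   26.5,   87.9])), (0.32, array([ 543.2, -547.5,  132.9,   69.9,  -68.1]))] [(0.79, array([ 0.455, -0.205,  0.027]))]
```

>>> jog_arm(motion=[[[85,0.48,-0.076,0.03,0.12],[85,0.48,-0.076,0.03,0.12],[85,0.48,-0.076,0.03,0.12],[85,0.48,-0.076,0.03,0.12],[85,0.48,-0.076,0.03,0.12],[85,0.48,-0.076,0.03,0.12],[85,0.48,-0.076,0.03,0.12],[85,0.48,-0.076,0.03,0.12],[85,0.48,-0.076,0.03,0.12],[85,0.48,-0.076,0.03,0.12],[85,0.48,-0.076,0.03,0.12],[85,0.48,-0.076,0.03,0.12]]])

```text
time: 10.95
eef_pos: [0.3998, 0.2604, 0.2993]
ee_rot: [-0.0, 0.751, 0.661, -0.001]
contact_force: [0.2, 0.0, -1.0]
finger_gap: 0.085
grip_force: 0.0
```

Run:
```python
from h import *
w=cam('wrist'); save(w,'w3'); np.save('w3.npy',w,allow_pickle=True)
print(rect(w,'block_mid',.018),rect(w,'block_short',.018),rect(w,'block_long',.018))
go(.405,.315,.008,82)
cv2.imwrite('pics/w3b.png',cv2.cvtColor(cv2.resize(w['frame'],(768,576),interpolation=2),cv2.COLOR_RGB2BGR))
```

```text
[(0.69, array([406.1, 315.2,  85.5,  55.6,  82.7]))] [(0.93, array([500.6,  82.9,  72.6,  60.5,  56.5])), (0.67, array([367.6, 163.4,  72.6,  56.4,  83.1])), (0.63, array([618.3, 117.8,  73.2,  59.7, -86.1])), (0.56, array([ 679.8, -183.1,   24.9,   21.3,  -11.6]))] []
at [0.4008 0.259  0.3001] phi 82.51 shift [ 0.0562 -0.0031  0.2921] turn 0.011
```

View pics/w3b.png

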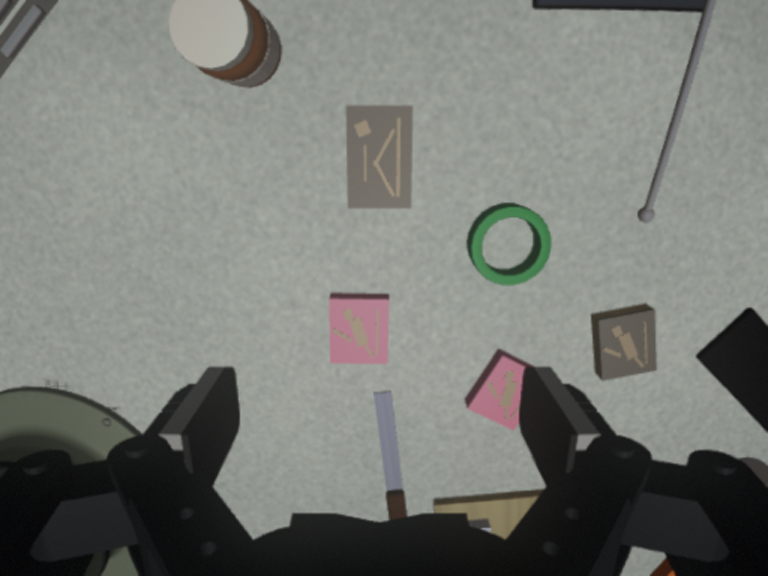

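Run:
```python
from h import *
w=np.load('w3.npy',allow_pickle=True).item(); T=np.array(w['tool_from_camera'])
w['T']=T
for z in (0,-.013):
  print(z,np.round(proj(w,[[x,y,z] for y in(-.0425,-.057) for x in (-.011,.011)])*1.5,0).tolist())
```

```text
0 [[251.0, 401.0], [245.0, 340.0], [208.0, 401.0], [200.0, 340.0]]
-0.013 [[241.0, 423.0], [234.0, 358.0], [194.0, 422.0], [185.0, 358.0]]
```

>>> jog_arm(motion=[[[85,0.056,-0.002,0.05,0],[85,0.056,-0.002,0.1,0],[85,0.056,-0.002,0.15,0],[85,0.056,-0.002,0.2,0],[85,0.056,-0.002,0.25,0],[85,0.056,-0.002,0.27,0],[85,0.056,-0.002,0.285,0],[85,0.056,-0.002,0.295,0],[85,0.056,-0.002,0.298,0],[85,0.056,-0.002,0.298,0],[85,0.056,-0.002,0.298,0]]])

```text
time: 12.25
eef_pos: [0.4065, 0.3163, 0.0036]
ee_rot: [0.0, 0.751, 0.66, 0.001]
contact_force: [0.7, 0.6, 0.4]
finger_gap: 0.0851
grip_force: 0.0
```

>>> jog_arm(motion=[[[60,0,0,0,0],[50,0,0,0,0],[45,0,0,0,0],[45,0,0,0,0],[45,0,0,0,0],[45,0,0,0,0],[45,0,0,0,0],[45,0,0,0,0]]], squeeze=40)

```text
time: 13.05
eef_pos: [0.406, 0.316, 0.003]
ee_rot: [0.0, 0.751, 0.66, 0.0]
contact_force: [-1.0, -2.3, 12.2]
finger_gap: 0.0539
grip_force: 40.0
```

>>> jog_arm(motion=[[[45,0,0,-0.01,0],[45,0,0,-0.03,0],[45,0,0,-0.07,0],[45,0,0,-0.12,0],[45,0,0,-0.17,0],[45,0,0,-0.22,0],[45,0,0,-0.26,0],[45,-0.02,0.04,-0.297,0],[45,-0.045,0.08,-0.297,-0.044],[45,-0.07,0.12,-0.297,-0.044],[45,-0.09,0.165,-0.297,-0.044],[45,-0.114,0.21,-0.297,-0.044]]])

```text
time: 14.25
eef_pos: [0.5996, 0.175, 0.3002]
ee_rot: [0.0, 0.74, 0.673, 0.0]
contact_force: [0.1, 1.3, 0.4]
finger_gap: 0.054
grip_force: 43.6
```

>>> jog_arm(motion=[[[45,0,0,0,0],[45,0,0,0,0],[45,0,0,0,0],[45,0,0,0,0]]])

```text
time: 14.65
eef_pos: [0.5976, 0.1775, 0.2999]
ee_rot: [-0.0, 0.739, 0.674, 0.0]
contact_force: [0.4, 0.5, -1.7]
finger_gap: 0.054
grip_force: 43.6
```

Run:
```python
from h import *
w=cam('wrist'); np.save('w4.npy',w,allow_pickle=True)
s=cam('side'); np.save('s4.npy',s,allow_pickle=True); t=cam('top'); np.save('t4.npy',t,allow_pickle=True)
go(.6,.18,.155,84.5); print(manip.read_state()['finger_gap'],look(s,'block_mid'),look(t,'block_mid'),look(w,'block_mid'))
cv2.imwrite('pics/w4b.png',cv2.cvtColor(cv2.resize(w['frame'],(768,576),interpolation=2),cv2.COLOR_RGB2BGR))
```

```text
at [0.598  0.177  0.2997] phi 84.65 shift [0.0032 0.0016 0.1447] turn 0.003
0.05362250019467439 [(0.95, array([0.595, 0.203, 0.319]))] [] [(0.73, array([0.596, 0.184, 0.318]))]
```

View pics/w4b.png

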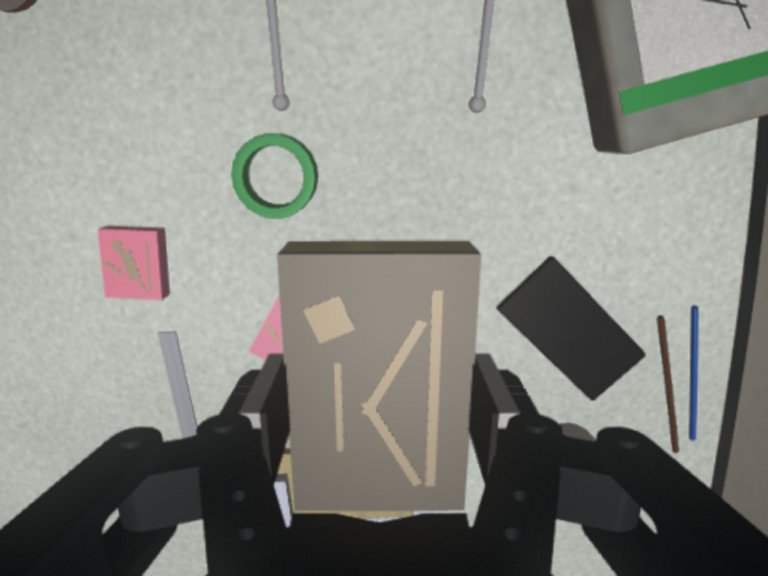

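Held block: near the lens side its face edge runs from (280,252) to (479,253), centred between the pads and aligned. Tips at (281,102) and (477,104).

Run:
```python
from h import *
from scipy.optimize import least_squares
w=np.load('w4.npy',allow_pickle=True).item(); w3=np.load('w3.npy',allow_pickle=True).item(); t=cam('top'); s=cam('side')
tips={'A':[(w,(477/1.5,104/1.5)),(t,(161.4,149.8)),(s,(175.4,218.6))],'B':[(w,(281/1.5,102/1.5)),(w3,(646/1.5,215/1.5)),(t,(157.6,185)),(s,(200.6,238.2))]}
X={}
for k,o in tips.items():
    f=lambda P:np.concatenate([proj(c,P)[0]-uv for c,uv in o]); r=least_squares(f,[.6,.26,.17]); X[k]=r.x; print(k,r.x,np.round(r.fun,1))
    g=[onz(c,[uv],.17)[0,:2] for c,uv in o]; print(np.round(g,4).tolist())
print(onz(w,[(477/1.5,104/1.5),(281/1.5,102/1.5)],.17),np.linalg.norm(np.diff(onz(w,[(477/1.5,104/1.5),(281/1.5,102/1.5)],.17),axis=0)))
# block end: fit z of face
for z in (.310,.315,.32): 
    E=onz(w,np.array([(280,253),(479.5,253),(293,511),(465,511)])/1.5,z); print(z,np.round(E,4).tolist(),np.linalg.norm(E[0]-E[1]),np.linalg.norm((E[0]+E[1]-E[2]-E[3])/2))
print(pose())
```

```text
A [0.65874656 0.26235869 0.16291338] [-0.3  0.2 -0.1 -1.  -0.5  0.2]
[[0.6576, 0.2621], [0.6536, 0.2606], [0.6538, 0.2642]]
B [0.55417643 0.27253989 0.16931083] [-0.1  0.3 -0.6 -0.3 -0.8 -1.  -0.8 -1.5]
[[0.5544, 0.2727], [0.5544, 0.2724], [0.5511, 0.2702], [0.5489, 0.2755]]
[[0.65762843 0.26214182 0.17      ]
 [0.55438888 0.27272721 0.17      ]] 0.10378080159700089
0.31 [[0.5739, 0.2216, 0.31], [0.6292, 0.2164, 0.31], [0.5644, 0.1333, 0.31], [0.6219, 0.128, 0.31]] 0.05550581976189883 0.08872949271909714
0.315 [[0.5751, 0.2226, 0.315], [0.6282, 0.2177, 0.315], [0.5659, 0.1378, 0.315], [0.6213, 0.1326, 0.315]] 0.053406012043896146 0.08537281995171443
0.32 [[0.5762, 0.2237, 0.32], [0.6273, 0.219, 0.32], [0.5674, 0.1422, 0.32], [0.6206, 0.1372, 0.32]] 0.05130620432589347 0.0820161471843317
(array([0.59839075, 0.17651611, 0.29933848]), array([[ 9.41301734e-02,  9.95559898e-01,  2.30088999e-05],
       [ 9.95559897e-01, -9.41301724e-02, -4.11515009e-05],
       [-3.88029523e-05,  2.67803359e-05, -9.99999999e-01]]))
```

>>> jog_arm(motion=[[[45,0,0,0.04,0],[45,0,0,0.08,0],[45,0,0,0.12,0],[45,0,0,0.1443,0.01],[45,0,0,0.1443,0.01],[45,0.015,0,0.1443,0.01],[45,0.03,0,0.1443,0.01],[45,0.04,-0.0005,0.1443,0.01],[45,0.0478,-0.0005,0.1443,0.01],[45,0.0478,-0.0005,0.1443,0.01],[45,0.0478,-0.0005,0.1443,0.01],[45,0.0478,-0.0005,0.1443,0.01]]])

```text
time: 16.25
eef_pos: [0.6026, 0.2234, 0.155]
ee_rot: [0.0, 0.743, 0.67, -0.0]
contact_force: [-0.3, -0.1, -0.5]
finger_gap: 0.0539
grip_force: 43.6
```

Run:
```python
from h import *
w=cam('wrist'); np.save('w5.npy',w,allow_pickle=True)
print(pose()[0])
cv2.imwrite('pics/w5b.png',cv2.cvtColor(cv2.resize(w['frame'][110:310,130:390],None,fx=3,fy=3,interpolation=2)[:600,:780],cv2.COLOR_RGB2BGR))
```

```text
[0.60257725 0.22341516 0.15501139]
```

View pics/w5b.png

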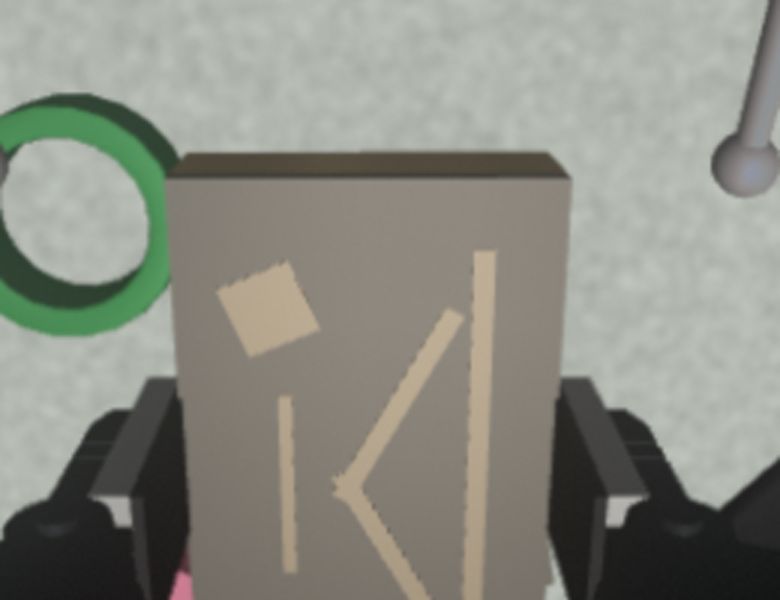

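Run:
```python
from h import *
w=np.load('w5.npy',allow_pickle=True).item(); f=w['frame']; hsv=cv2.cvtColor(f,cv2.COLOR_RGB2HSV)
g=f.astype(int).sum(2)
for v in (155,158,161,164,167,170,173): print(v,f[v,112:140].astype(int).sum(1).tolist(), f[v,362:396].astype(int).sum(1).tolist())
```

```text
155 [468, 404, 424, 436, 439, 441, 437, 425, 406, 376, 333, 278, 236, 230, 240, 272, 292, 296, 302, 302, 304, 307, 310, 309, 310, 310, 310, 310] [529, 534, 542, 550, 556, 548, 547, 544, 533, 483, 357, 264, 226, 216, 247, 297, 339, 376, 403, 423, 433, 441, 440, 436, 441, 520, 542, 540, 540, 541, 540, 539, 535, 532]
158 [320, 314, 389, 421, 434, 439, 438, 435, 418, 386, 337, 310, 288, 275, 258, 244, 230, 224, 259, 299, 307, 300, 288, 253, 256, 382, 515, 530] [536, 543, 547, 549, 549, 541, 501, 360, 241, 216, 230, 247, 268, 284, 302, 328, 360, 394, 415, 431, 436, 436, 426, 385, 327, 340, 487, 536, 543, 544, 548, 552, 553, 556]
161 [359, 376, 383, 387, 390, 391, 391, 389, 383, 375, 368, 357, 346, 333, 321, 302, 285, 266, 239, 216, 195, 190, 265, 426, 530, 550, 551, 547] [535, 537, 539, 539, 521, 417, 246, 222, 241, 267, 288, 305, 326, 344, 360, 376, 385, 392, 395, 396, 397, 396, 393, 386, 373, 362, 353, 417, 526, 546, 545, 544, 548, 549]
164 [408, 419, 421, 422, 429, 434, 435, 434, 426, 416, 406, 397, 386, 375, 361, 346, 329, 306, 279, 248, 294, 462, 526, 547, 555, 556, 556, 555] [546, 5
[... 411 characters left out ...]
51, 446, 439, 432, 422, 416, 403, 425, 512, 531, 532, 534, 537, 540]
170 [412, 430, 439, 438, 439, 440, 439, 444, 437, 430, 422, 415, 408, 397, 385, 365, 345, 318, 308, 394, 495, 517, 517, 513, 508, 505, 508, 513] [550, 548, 549, 553, 555, 541, 426, 319, 298, 326, 351, 372, 393, 410, 425, 439, 447, 449, 446, 445, 441, 439, 433, 426, 418, 420, 467, 507, 522, 525, 531, 538, 542, 548]
173 [291, 315, 363, 401, 415, 419, 420, 422, 420, 416, 405, 397, 382, 365, 347, 313, 275, 262, 457, 523, 523, 520, 516, 515, 517, 517, 523, 524] [532, 535, 537, 547, 554, 558, 563, 566, 530, 417, 348, 347, 365, 384, 400, 408, 416, 418, 421, 422, 421, 423, 421, 458, 518, 544, 546, 536, 531, 528, 522, 526, 538, 547]
```

Run:
```python
from h import *
w=np.load('w5.npy',allow_pickle=True).item(); f=w['frame']
# subpixel block front corners: row just below front edge
for v in (171,173,176,180): print(v,f[v,178:196].astype(int).sum(1).tolist(),f[v,312:328].astype(int).sum(1).tolist())
print(f[155:178,250].astype(int).sum(1).tolist())
for z in (.166,.168,.17,.172,.174):
    T=onz(w,[(378.3,165.5),(120.8,165.2)],z); E=onz(w,[(186.2,169.5),(320.2,169.5)],z)
    print(z,np.linalg.norm(T[0]-T[1]),np.linalg.norm(E[0]-E[1]),T.mean(0),E.mean(0))
```

```text
171 [310, 317, 322, 328, 332, 337, 349, 364, 371, 370, 368, 368, 373, 374, 373, 374, 376, 375] [396, 399, 399, 396, 397, 396, 395, 401, 441, 524, 538, 542, 543, 542, 543, 539]
173 [303, 311, 316, 323, 329, 335, 346, 364, 369, 369, 371, 371, 371, 374, 371, 372, 375, 375] [396, 399, 398, 396, 397, 396, 396, 408, 459, 527, 538, 543, 542, 536, 532, 531]
176 [359, 305, 308, 316, 319, 327, 338, 359, 368, 368, 368, 370, 371, 371, 371, 372, 374, 374] [398, 397, 397, 398, 397, 394, 396, 409, 466, 530, 538, 540, 539, 531, 524, 516]
180 [448, 332, 301, 308, 315, 322, 332, 358, 365, 370, 369, 370, 371, 371, 373, 371, 372, 374] [397, 399, 396, 396, 396, 396, 396, 426, 503, 548, 547, 547, 550, 549, 546, 533]
[550, 544, 540, 534, 503, 401, 251, 225, 223, 222, 223, 222, 208, 194, 294, 398, 407, 408, 407, 407, 407, 407, 407]
0.166 0.10733879460463132 0.05560794455731364 [0.60560774 0.26675475 0.166     ] [0.60694645 0.2647605  0.166     ]
0.168 0.10570377183349638 0.05476090452912896 [0.60567178 0.26719984 0.168     ] [0.60699009 0.26523597 0.168     ]
0.17 0.10406874906236131 0.05391386450094429 [0.60573582 0.26764493 0.17      ] [0.60703374 0.26571144 0.17      ]
0.172 0.10243372629122625 0.0530668244727595 [0.60579985 0.26809002 0.172     ] [0.60707738 0.2661869  0.172     ]
0.174 0.10079870352009132 0.05221978444457483 [0.60586389 0.26853511 0.174     ] [0.60712103 0.26666237 0.174     ]
```

>>> jog_arm(motion=[[[45,0.002,-0.001,-0.0005,0],[45,0.002,-0.001,-0.0005,0],[45,0.002,-0.001,-0.0005,0],[45,0.002,-0.001,-0.0005,0],[45,0.002,-0.001,-0.0005,0],[45,0.002,-0.001,-0.0005,0],[45,0.002,-0.001,-0.0005,0],[45,0.002,-0.001,-0.0005,0],[45,0.002,-0.001,-0.0005,0],[45,0.002,-0.001,-0.0005,0],[45,0.002,-0.001,-0.0005,0],[45,0.002,-0.001,-0.0005,0]]])

```text
time: 17.5
eef_pos: [0.6017, 0.2262, 0.1555]
ee_rot: [-0.0, 0.742, 0.67, 0.0]
contact_force: [0.1, -0.5, -0.4]
finger_gap: 0.054
grip_force: 43.6
```

Run:
```python
from h import *
w=cam('wrist'); f=w['frame']; print(pose()[0])
for v in (155,158,161,164,167,170): print(v,f[v,112:145].astype(int).sum(1).tolist(), f[v,362:396].astype(int).sum(1).tolist())
for v in (171,173): print(v,f[v,178:196].astype(int).sum(1).tolist(),f[v,312:328].astype(int).sum(1).tolist())
for u in (362+12,379,384): print(f[145:185,u].astype(int).sum(1).tolist())
print(f[155:178,250].astype(int).sum(1).tolist())
```

```text
[0.60169764 0.22622363 0.15553445]
155 [530, 523, 506, 427, 412, 428, 435, 439, 439, 436, 422, 395, 359, 310, 260, 260, 279, 285, 289, 293, 296, 296, 299, 301, 300, 303, 303, 306, 307, 308, 306, 306, 308] [532, 531, 538, 545, 548, 551, 547, 549, 550, 551, 547, 538, 532, 526, 523, 515, 412, 257, 270, 316, 354, 386, 412, 429, 436, 440, 438, 439, 489, 544, 556, 551, 548, 540]
158 [532, 535, 537, 522, 442, 417, 430, 438, 439, 439, 432, 416, 388, 351, 301, 264, 276, 295, 299, 300, 303, 304, 305, 307, 308, 310, 310, 311, 311, 310, 306, 301, 314] [535, 531, 536, 541, 547, 552, 548, 546, 543, 540, 536, 529, 520, 519, 507, 421, 275, 261, 308, 348, 381, 408, 428, 434, 438, 438, 429, 435, 518, 537, 538, 538, 538, 534]
161 [526, 530, 536, 539, 510, 420, 419, 432, 439, 439, 438, 430, 412, 384, 341, 286, 237, 226, 247, 285, 302, 310, 311, 298, 270, 236, 290, 448, 533, 530, 526, 523, 522] [538, 535, 537, 544, 546, 547, 543, 542, 543, 541, 528, 504, 455, 345, 258, 227, 250, 298, 340, 375, 404, 425, 434, 437, 439, 437, 443, 519, 540, 544, 546, 550, 553, 553]
164 [534, 532, 523, 494, 386, 331, 380, 41
[... 1351 characters left out ...]
6, 531, 531, 530, 527, 532, 533, 532, 529, 524, 520, 525, 519, 455, 263, 216, 225, 247, 268, 286, 302, 316, 328, 339, 345, 353, 355, 357, 351, 346, 336, 339, 422, 532, 550, 544, 543]
[519, 522, 525, 501, 492, 443, 409, 360, 314, 277, 257, 254, 252, 261, 274, 286, 298, 308, 323, 330, 335, 351, 370, 387, 405, 413, 426, 435, 439, 444, 445, 439, 436, 426, 412, 396, 411, 487, 533, 540]
[326, 339, 349, 357, 367, 375, 384, 392, 397, 404, 412, 415, 423, 428, 430, 433, 434, 434, 438, 438, 425, 378, 387, 405, 422, 436, 444, 447, 449, 446, 445, 441, 439, 431, 420, 421, 462, 531, 545, 559]
[541, 547, 549, 545, 510, 399, 251, 225, 223, 222, 221, 220, 205, 195, 293, 396, 407, 405, 408, 405, 406, 407, 406]
```

>>> jog_arm(motion=[[[45,0,0,0,0],[45,0,0,0,0],[45,0,0,0,0],[45,0,0,0,0],[45,0,0,0,0],[45,0,0,0,0],[45,0,0,0,0],[45,0,0,0,0],[45,0,0,0,0],[45,0,0,0,0],[45,0,0,0,0],[45,0,0,0,0]]])

```text
time: 18.75
eef_pos: [0.6017, 0.2262, 0.1555]
ee_rot: [-0.0, 0.742, 0.67, 0.0]
contact_force: [-1.0, 0.1, -0.9]
finger_gap: 0.0536
grip_force: 43.6
```

>>> jog_arm(motion=[[[45,0,0,0,0],[45,0,0,0,0],[45,0,0,0,0],[45,0,0,0,0],[45,0,0,0,0],[45,0,0,0,0],[45,0,0,0,0],[45,0,0,0,0],[45,0,0,0,0],[45,0,0,0,0],[45,0,0,0,0],[45,0,0,0,0]]])

```text
time: 19.95
eef_pos: [0.6017, 0.2262, 0.1555]
ee_rot: [-0.0, 0.742, 0.67, -0.0]
contact_force: [-0.1, 0.8, -1.2]
finger_gap: 0.0541
grip_force: 43.6
```

>>> jog_arm(motion=[[[45,0,0,0,0],[45,0,0,0,0],[45,0,0,0,0],[45,0,0,0,0],[45,0,0,0,0],[45,0,0,0,0],[45,0,0,0,0],[45,0,0,0,0],[45,0,0,0,0],[45,0,0,0,0],[45,0,0,0,0],[45,0,0,0,0]]])

```text
time: 21.15
eef_pos: [0.6017, 0.2262, 0.1555]
ee_rot: [-0.0, 0.742, 0.67, 0.0]
contact_force: [0.6, 0.2, -0.4]
finger_gap: 0.0537
grip_force: 43.6
```

>>> jog_arm(motion=[[[45,-0.03,0,0,0],[45,-0.07,0,0,0],[45,-0.11,0,-0.03,0],[45,-0.15,0,-0.06,0],[45,-0.19,0,-0.09,-0.086],[45,-0.24,0,-0.095,-0.086],[45,-0.29,0,-0.095,-0.086],[45,-0.34,0,-0.095,-0.086],[45,-0.39,-0.001,-0.095,-0.086],[45,-0.44,-0.002,-0.095,-0.086],[45,-0.49,-0.003,-0.09,-0.086],[45,-0.53,-0.003,-0.05,-0.086]]])

```text
time: 22.35
eef_pos: [0.5457, -0.3002, 0.2131]
ee_rot: [0.003, 0.72, 0.694, 0.0]
contact_force: [0.7, 0.2, -2.1]
finger_gap: 0.054
grip_force: 43.6
```

>>> jog_arm(motion=[[[45,-0.014,0,0,0],[45,-0.014,0,0,0],[45,-0.014,0,0,0],[45,-0.014,0,0,0]]])

```text
time: 22.75
eef_pos: [0.5454, -0.3083, 0.2113]
ee_rot: [0.0, 0.719, 0.695, 0.0]
contact_force: [-0.4, 0.2, -1.4]
finger_gap: 0.0537
grip_force: 43.6
```

Run:
```python
from h import *
go(.544,-.3154,.016,88.06)
s=cam('side');print(look(s,'block_short'))
```

```text
at [ 0.5454 -0.3083  0.2113] phi 88.12 shift [-0.0072 -0.0014  0.1953] turn 0.001
[(0.8, array([ 0.707, -0.208,  0.017])), (0.73, array([0.506, 0.232, 0.028])), (0.67, array([0.5  , 0.086, 0.023]))]
```

>>> jog_arm(motion=[[[45,-0.007,-0.001,0.04,0],[45,-0.007,-0.001,0.08,0],[45,-0.007,-0.001,0.12,0],[45,-0.007,-0.001,0.16,0],[45,-0.007,-0.001,0.18,0],[45,-0.007,-0.001,0.187,0],[45,-0.007,-0.001,0.191,0],[45,-0.007,-0.001,0.194,0],[45,-0.007,-0.001,0.196,0],[45,-0.007,-0.001,0.196,0]]])

```text
time: 23.85
eef_pos: [0.5438, -0.317, 0.0152]
ee_rot: [0.001, 0.719, 0.695, 0.0]
contact_force: [0.3, -0.2, -0.4]
finger_gap: 0.0539
grip_force: 43.6
```

>>> jog_arm(motion=[[[45,0,0,0.001,0],[45,0,0,0.001,0],[45,0,0,0.001,0]]])

```text
time: 24.15
eef_pos: [0.5439, -0.317, 0.0151]
ee_rot: [0.001, 0.719, 0.695, 0.0]
contact_force: [-5.4, 2.3, 19.0]
finger_gap: 0.0538
grip_force: 45.8
```

>>> jog_arm(motion=[[[56,0,0,0,0],[60,0,0,0,0],[63,0,0,0,0],[63,0,0,0,0],[63,0,0,0,0],[63,0,0,-0.02,0],[63,0,0,-0.05,0],[30,0,0,-0.08,0],[5,0,0,-0.09,0],[0,0,0,-0.09,0],[0,0,0,-0.09,0],[0,0,0,-0.09,0]]])

```text
time: 25.35
eef_pos: [0.5428, -0.3165, 0.1021]
ee_rot: [-0.001, 0.719, 0.695, -0.0]
contact_force: [-0.4, 0.2, -0.7]
finger_gap: -0.0002
grip_force: 0.0
```

Run:
```python
from h import *
go(.544,-.3154,.016,88.06)
t=cam('top'); w=cam('wrist')
print(manip.read_state()['finger_gap'],rect(t,'block_mid',.03),rect(w,'block_mid',.03),rect(w,'block_short',.03));
```

```text
at [ 0.5428 -0.3165  0.1021] phi 88.02 shift [0.001  0.0013 0.0861] turn -0.001
-0.00010555877429992781 [(0.68, array([ 539. , -302.1,   65.1,   53.5,   88.4]))] [(0.57, array([ 543.6, -315.1,   84.8,   56.3,   88. ])), (0.48, array([ 343.5, -426.5,   75.7,   38.6,   27.9]))] [(0.9, array([ 684.9, -223.5,   66.5,   57.4,  -82.2]))]
```

>>> jog_arm(motion=[[[0,0.001,-0.025,0,0],[0,0.001,-0.051,0,0],[0,0.001,-0.051,0.03,0],[0,0.001,-0.051,0.06,0],[0,0.001,-0.051,0.082,0],[0,0.001,-0.051,0.082,0],[0,0.001,-0.045,0.082,0],[0,0.001,-0.039,0.082,0],[0,0.001,-0.033,0.082,0],[0,0.001,-0.027,0.082,0],[0,0.001,-0.022,0.082,0],[0,0.001,-0.02,0.082,0]]])

```text
time: 26.8
eef_pos: [0.5237, -0.3155, 0.0223]
ee_rot: [0.0, 0.719, 0.695, -0.0]
contact_force: [-8.4, 1.0, 12.9]
finger_gap: 0.0002
grip_force: 6.2
```

>>> jog_arm(motion=[[[0,0,0.001,0,0],[0,0,0.002,0,0],[0,0,0.003,0,0],[0,0,0.003,0,0]]])

```text
time: 27.2
eef_pos: [0.5264, -0.3156, 0.0223]
ee_rot: [0.0, 0.719, 0.695, -0.001]
contact_force: [-7.4, 0.5, 10.9]
finger_gap: 0.0006
grip_force: 5.5
```

>>> jog_arm(motion=[[[0,0,-0.002,0,0],[0,0,-0.004,-0.004,0],[0,0,-0.004,-0.008,0],[0,0,-0.004,-0.008,0],[0,0,-0.001,-0.008,0],[0,0,0.001,-0.008,0],[0,0,0.003,-0.008,0],[0,0,0.004,-0.008,0],[0,0,0.004,-0.008,0]]])

```text
time: 28.1
eef_pos: [0.5305, -0.3152, 0.0293]
ee_rot: [-0.0, 0.719, 0.695, 0.0]
contact_force: [1.2, -0.6, -0.3]
finger_gap: 0.0001
grip_force: 0.0
```

```bash
cat >> h.py <<'E'
C0=np.array([.5961,-.3722]); U=np.array([.9994,-.0339]); V=np.array([.0339,.9994])
def fr(xy): d=np.array(xy)-C0; return np.round([d@U*1000,d@V*1000],1)
def brect(c,t):
    for p,r in rect(c,t,.03): print(t,p,'corner frame',fr(r[:2]/1000),r[2:])
E
python3 - <<'E'
from h import *
w=cam('wrist'); brect(w,'block_mid'); t=cam('top'); brect(t,'block_mid'); print(fr(pose()[0][:2]))
save(w,'w6'); cv2.imwrite('pics/w6b.png',cv2.cvtColor(cv2.resize(w['frame'][:,100:430],None,fx=1.5,fy=1.5),cv2.COLOR_RGB2BGR))
E
```

```text
block_mid 0.98 corner frame [-33.5  63.5] [71.4 55.7 88.2]
block_mid 0.63 corner frame [-37.5  81.5] [53.8 31.1 -1.7]
block_mid 0.52 corner frame [ -32.5 -194.4] [102.1  77.9 -63.2]
[-67.7  54.6]
```

View pics/w6b.png

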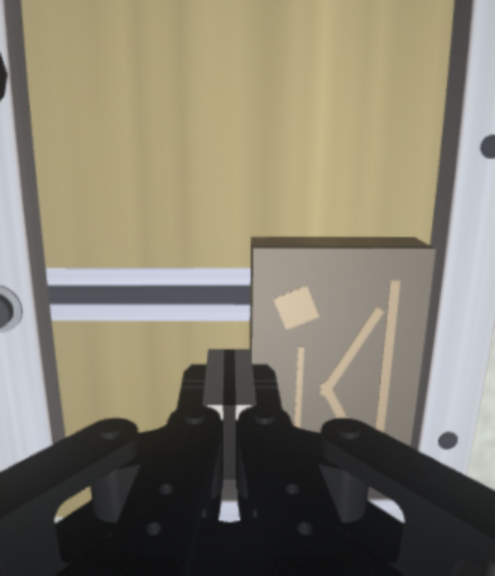

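The closed fingers touch the block's near side. The block is square, and a gap of about 6 mm to the fence remains.

>>> jog_arm(motion=[[[0,0,0.001,0,0],[0,0,0.002,0,0],[0,0,0.003,0,0],[0,0,0.004,0,0],[0,0,0.005,0,0],[0,0,0.005,0,0]]])

```text
time: 28.9
eef_pos: [0.5356, -0.3155, 0.0294]
ee_rot: [0.0, 0.719, 0.695, 0.0]
contact_force: [0.1, 0.3, 0.3]
finger_gap: -0.0003
grip_force: 0.0
```

>>> jog_arm(motion=[[[0,0,0.001,0,0],[0,0,0.002,0,0],[0,0,0.002,0,0]]])

```text
time: 29.2
eef_pos: [0.5366, -0.3156, 0.0292]
ee_rot: [-0.001, 0.719, 0.695, -0.001]
contact_force: [-5.6, 0.7, 3.0]
finger_gap: 0.0
grip_force: 2.9
```

>>> jog_arm(motion=[[[0,0,-0.008,0,0],[0,0,-0.008,-0.03,0],[0,0.03,0,-0.05,0],[0,0.062,0.034,-0.05,0],[0,0.062,0.034,-0.05,0],[0,0.062,0.034,-0.02,0],[0,0.062,0.034,0,0],[0,0.062,0.034,0,0],[0,0.055,0.034,0,0],[0,0.051,0.034,0,0],[0,0.048,0.034,0,0],[0,0.046,0.034,0,0]]])

```text
time: 30.4
eef_pos: [0.5732, -0.2716, 0.0302]
ee_rot: [0.001, 0.72, 0.694, 0.0]
contact_force: [-0.1, 1.0, 2.0]
finger_gap: 0.0001
grip_force: 0.9
```

>>> jog_arm(motion=[[[0,-0.0015,0,0,0],[0,-0.003,0,0,0],[0,-0.0035,0,0,0],[0,-0.0035,0,0,0]]])

```text
time: 30.8
eef_pos: [0.5734, -0.2735, 0.0301]
ee_rot: [0.0, 0.719, 0.695, 0.001]
contact_force: [-0.4, 3.3, 6.8]
finger_gap: -0.0001
grip_force: 3.4
```

Run:
```python
from h import *
print(fr(pose()[0][:2])); s=cam('side'); brect(s,'block_mid')
```

```text
[-26.   97.9]
block_mid 0.45 corner frame [-50.7  69.7] [87.8 33.8 86.5]
```

>>> jog_arm(motion=[[[0,-0.0015,0,0,0],[0,-0.003,0,0,0],[0,-0.003,0,0,0],[0,-0.003,0,0,0]]])

```text
time: 31.3
eef_pos: [0.5735, -0.2766, 0.0301]
ee_rot: [0.0, 0.719, 0.695, 0.001]
contact_force: [0.5, 3.0, 6.1]
finger_gap: -0.0001
grip_force: 3.0
```

Run:
```python
from h import *
w=cam('wrist'); s=cam('side'); u,v=proj(s,[.56,-.27,.02])[0].astype(int)
a=cv2.resize(w['frame'][:,120:400],(437,600)); b=cv2.resize(s['frame'][v-45:v+45,u-27:u+27],(360,600),interpolation=2)
cv2.imwrite('pics/m7.png',cv2.cvtColor(np.hstack([a,b]),cv2.COLOR_RGB2BGR)); print(w['T'][:3,3],fr(pose()[0][:2]))
```

```text
[ 0.57545244 -0.20386452  0.1724524 ] [-25.8  94.7]
```

View pics/m7.png

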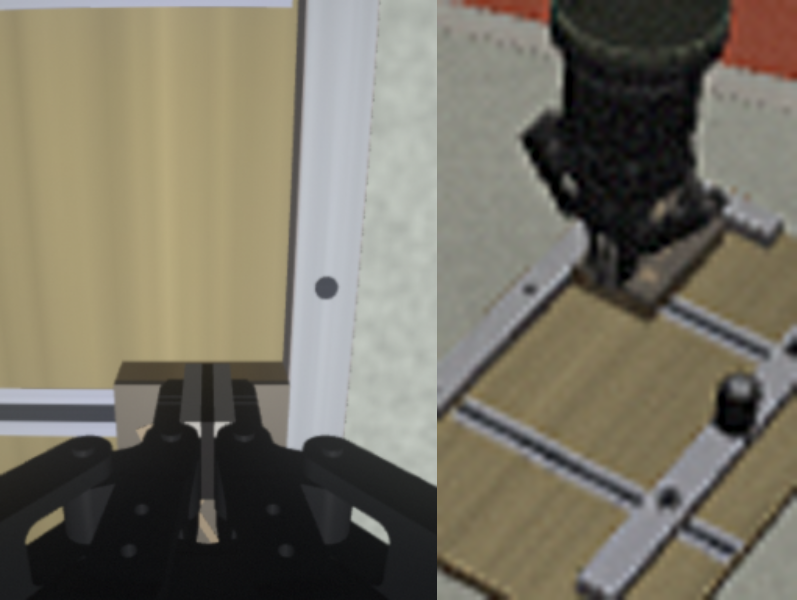

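The fingers are riding on top of the block, whose end sticks out past them, so they need to go lower and beyond its end.

>>> jog_arm(motion=[[[0,0,0,-0.015,0],[0,0.025,-0.002,-0.015,0],[0,0.025,-0.002,-0.015,0],[0,0.025,-0.002,0.0,0],[0,0.025,-0.002,0.0125,0],[0,0.025,-0.002,0.0125,0],[0,0.02,-0.002,0.0125,0],[0,0.015,-0.002,0.0125,0],[0,0.01,-0.002,0.0125,0],[0,0.006,-0.002,0.0125,0],[0,0.004,-0.002,0.0125,0],[0,0.004,-0.002,0.0125,0]]])

```text
time: 32.6
eef_pos: [0.5709, -0.2736, 0.017]
ee_rot: [0.0, 0.719, 0.695, 0.0]
contact_force: [-0.7, -0.3, 0.4]
finger_gap: 0.0002
grip_force: 0.0
```

>>> jog_arm(motion=[[[0,-0.001,0,0,0],[0,-0.002,0,0,0],[0,-0.0025,0,0,0],[0,-0.0025,0,0,0]]])

```text
time: 33.0
eef_pos: [0.5709, -0.2741, 0.0169]
ee_rot: [-0.001, 0.719, 0.695, 0.001]
contact_force: [-0.7, 7.8, 3.5]
finger_gap: 0.0004
grip_force: 3.8
```

>>> jog_arm(motion=[[[0,-0.001,0,0,0],[0,-0.002,0,0,0],[0,-0.002,0,0,0]]])

```text
time: 33.3
eef_pos: [0.571, -0.2742, 0.0169]
ee_rot: [-0.002, 0.718, 0.696, 0.001]
contact_force: [-3.3, 16.5, 7.0]
finger_gap: 0.0003
grip_force: 8.4
```

>>> jog_arm(motion=[[[0,0.008,0,0,0],[0,0.02,0,0,0],[0,0.02,0,-0.03,0],[0,0.02,0,-0.06,0],[0,0,-0.06,-0.06,0],[0,-0.03,-0.085,-0.06,0],[0,-0.055,-0.085,-0.06,0],[0,-0.055,-0.085,-0.03,0],[0,-0.055,-0.085,0.001,0],[0,-0.055,-0.085,0.001,0]]])

```text
time: 34.3
eef_pos: [0.4835, -0.3293, 0.0139]
ee_rot: [-0.001, 0.719, 0.695, -0.0]
contact_force: [0.3, -0.1, 0.4]
finger_gap: 0.0
grip_force: 0.0
```

Run:
```python
from h import *
p=pose()[0]; print(p[2],fr(p[:2]))
```

```text
0.013862207166208514 [-114.    39.1]
```

>>> jog_arm(motion=[[[0,0.003,0.01,-0.002,0],[0,0.003,0.02,-0.002,0],[0,0.003,0.03,-0.002,0],[0,0.003,0.038,-0.002,0],[0,0.003,0.043,-0.002,0],[0,0.003,0.046,-0.002,0],[0,0.003,0.048,-0.002,0],[0,0.003,0.05,-0.002,0],[0,0.003,0.05,-0.002,0]]])

```text
time: 35.2
eef_pos: [0.5297, -0.3283, 0.0174]
ee_rot: [-0.003, 0.72, 0.694, -0.003]
contact_force: [-26.8, 6.8, 20.1]
finger_gap: -0.0001
grip_force: 13.6
```

>>> jog_arm(motion=[[[0,0,0.001,0,0],[0,0,0.002,0,0],[0,0,0.003,0,0],[0,0,0.003,0,0]]])

```text
time: 35.6
eef_pos: [0.53, -0.3283, 0.0173]
ee_rot: [-0.005, 0.72, 0.694, -0.005]
contact_force: [-43.5, 10.1, 33.9]
finger_gap: -0.0001
grip_force: 22.5
```

Run:
```python
from h import *
p=pose()[0]; print(p[2],fr(p[:2]))
```

```text
0.017281703466766028 [-67.5  41.6]
```

>>> jog_arm(motion=[[[0,0,-0.012,0,0],[0,0,-0.02,-0.02,0],[0,0,-0.02,-0.07,0],[0,0,-0.02,-0.12,0],[30,0,-0.02,-0.17,0],[60,0,-0.02,-0.22,0],[85,0,0,-0.27,0],[85,0,0.02,-0.285,0],[85,0,0.02,-0.285,0],[85,0,0.02,-0.285,0]]])

```text
time: 36.6
eef_pos: [0.5568, -0.3291, 0.3026]
ee_rot: [-0.0, 0.719, 0.695, -0.0]
contact_force: [0.0, -0.4, 0.6]
finger_gap: 0.0844
grip_force: 0.0
```

Run:
```python
from h import *
w=cam('wrist'); t=cam('top'); brect(w,'block_mid'); brect(t,'block_mid'); print(rect(t,'block_short',.018))
go(.60,.055,.30,88)
```

```text
block_mid 0.74 corner frame [-27.5  42.9] [86.  54.1 87.6]
block_mid 0.7 corner frame [-89.3 148.9] [333.1 211.   87.5]
block_mid 0.66 corner frame [-34.  45.] [91.3 60.2 88.3]
[(0.76, array([366.3, 160.7,  65. ,  55.3,  82.9])), (0.75, array([500.1,  76.7,  68.3,  58.6,  55.3])), (0.74, array([616.7, 113.3,  65.1,  58.1, -85.4])), (0.68, array([ 706. , -214.2,   70.1,   54.5,  -35.5]))]
at [ 0.5563 -0.3294  0.3022] phi 87.99 shift [0.3857 0.0302 0.0023] turn -0.0
```

Block seated at (-27.5, 42.9) mm, as wanted. Next, the short block, which hasn't moved.

>>> jog_arm(motion=[[[85,0.385,0.03,0,0],[85,0.385,0.03,0,0],[85,0.385,0.03,0,0],[85,0.385,0.03,0,0],[85,0.385,0.03,0,0],[85,0.385,0.03,0,0],[85,0.385,0.03,0,0],[85,0.385,0.03,0,0],[85,0.385,0.03,0,0],[85,0.385,0.03,0,0],[85,0.385,0.03,0,0]]])

```text
time: 37.95
eef_pos: [0.6002, 0.0531, 0.3026]
ee_rot: [0.0, 0.72, 0.694, -0.0]
contact_force: [-0.3, 0.7, -0.9]
finger_gap: 0.0851
grip_force: 0.0
```

Run:
```python
from h import *
w=cam('wrist'); np.save('w8.npy',w,allow_pickle=True)
for d in manip.trace(w,'block_short'):
    m=np.array(d['region'],np.uint8); mm=cv2.mean(w['frame'],m); print(round(d['p'],2),np.round(mm[:3]))
for p,r in rect(w,'block_short',.018): print(p,r)
r=min(rect(w,'block_short',.018),key=lambda q:np.hypot(q[1][0]-617,q[1][1]-115))[1]
go(r[0]/1000,r[1]/1000,.003,r[4]%180)
```

```text
0.91 [165. 107.  70.]
0.77 [190. 135. 145.]
0.66 [140. 133. 122.]
0.61 [171. 111. 121.]
0.91 [ 709.  -207.9   75.5   63.6  -35.1]
0.77 [504.6  78.1  68.8  58.6  54.3]
0.66 [621.8 113.3  65.   55.2 -85.9]
0.61 [371.3 160.4  65.1  63.4  81.4]
at [0.6003 0.0534 0.3029] phi 87.92 shift [0.0608 0.0193 0.2998] turn -0.137
```

>>> jog_arm(motion=[[[85,0.061,0.019,0.05,-0.137],[85,0.061,0.019,0.1,-0.137],[85,0.061,0.019,0.15,-0.137],[85,0.061,0.019,0.2,-0.137],[85,0.061,0.019,0.25,-0.137],[85,0.061,0.019,0.275,-0.137],[85,0.061,0.019,0.29,-0.137],[85,0.061,0.019,0.298,-0.137],[85,0.061,0.019,0.301,-0.137],[85,0.061,0.019,0.301,-0.137],[85,0.061,0.019,0.301,-0.137]]])

```text
time: 39.25
eef_pos: [0.6224, 0.1149, 0.0037]
ee_rot: [0.001, 0.681, 0.732, 0.001]
contact_force: [0.1, -0.3, -0.2]
finger_gap: 0.0848
grip_force: 0.0
```

>>> jog_arm(motion=[[[60,0,0,0,0],[50,0,0,0,0],[45,0,0,0,0],[45,0,0,0,0],[45,0,0,0,0],[45,0,0,0,0],[45,0,0,0,0],[45,0,0,0,0]]], squeeze=40)

```text
time: 40.05
eef_pos: [0.6217, 0.1148, 0.0028]
ee_rot: [0.0, 0.681, 0.732, 0.0]
contact_force: [-2.6, -1.3, 9.4]
finger_gap: 0.0539
grip_force: 41.2
```

Run:
```python
from h import *
go(.5985,.1765,.30,84.15)
```

```text
at [0.6217 0.1148 0.0028] phi 94.17 shift [ 0.0632 -0.0184 -0.2973] turn 0.223
```

>>> jog_arm(motion=[[[45,0,0,-0.01,0],[45,0,0,-0.04,0],[45,0,0,-0.08,0],[45,0,0,-0.12,0.1],[45,0.02,-0.004,-0.1525,0.223],[45,0.05,-0.01,-0.1525,0.223],[45,0.0836,-0.0167,-0.1525,0.223],[45,0.0836,-0.0167,-0.1525,0.223],[45,0.095,-0.0148,-0.1525,0.223],[45,0.106,-0.0129,-0.1525,0.223],[45,0.117,-0.011,-0.1525,0.223],[45,0.122,-0.01,-0.1525,0.223]]])

```text
time: 41.25
eef_pos: [0.6025, 0.2371, 0.1544]
ee_rot: [-0.0, 0.742, 0.67, 0.0]
contact_force: [-0.3, 0.1, -0.1]
finger_gap: 0.0543
grip_force: 43.2
```

>>> jog_arm(motion=[[[45,0,0,0,0],[45,0,0,0,0],[45,0,0,0,0],[45,0,0,0,0],[45,0,0,0,0]]])

```text
time: 41.75
eef_pos: [0.6026, 0.2354, 0.1544]
ee_rot: [0.0, 0.742, 0.67, -0.0]
contact_force: [-1.2, -0.4, -0.6]
finger_gap: 0.0541
grip_force: 43.2
```

Run:
```python
from h import *
w=cam('wrist'); np.save('w9.npy',w,allow_pickle=True); go(.6028,.2366,.1555,84.15)
cv2.imwrite('pics/w9b.png',cv2.cvtColor(cv2.resize(w['frame'][120:320,100:400],None,fx=2.6,fy=2.6,interpolation=2),cv2.COLOR_RGB2BGR))
```

```text
at [0.6026 0.2355 0.1544] phi 84.12 shift [ 0.0011  0.0001 -0.0011] turn -0.001
```

View pics/w9b.png

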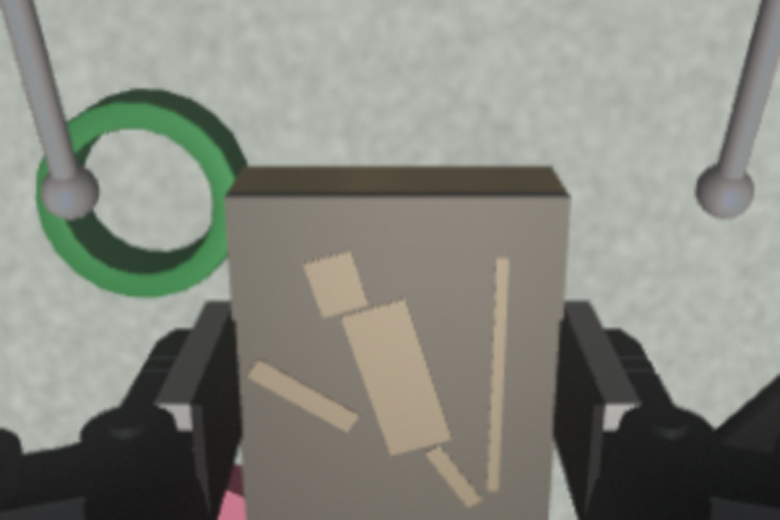

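Beads at (70,191) and (725,191), block end edge at row 195 centred at col 399: within 1 mm. Trim, then hold.

>>> jog_arm(motion=[[[45,0.001,0,-0.001,0],[45,0.001,0,-0.001,0],[45,0.001,0,-0.001,0],[45,0.001,0,-0.001,0],[45,0.001,0,-0.001,0],[45,0.001,0,-0.001,0],[45,0.001,0,-0.001,0],[45,0.001,0,-0.001,0],[45,0.001,0,-0.001,0],[45,0.001,0,-0.001,0],[45,0.001,0,-0.001,0],[45,0.001,0,-0.001,0]]])

```text
time: 43.0
eef_pos: [0.6027, 0.2367, 0.1554]
ee_rot: [-0.0, 0.742, 0.67, 0.0]
contact_force: [-0.6, 0.4, -0.6]
finger_gap: 0.0539
grip_force: 43.2
```

>>> jog_arm(motion=[[[45,0,0,0,0],[45,0,0,0,0],[45,0,0,0,0],[45,0,0,0,0],[45,0,0,0,0],[45,0,0,0,0],[45,0,0,0,0],[45,0,0,0,0],[45,0,0,0,0],[45,0,0,0,0],[45,0,0,0,0],[45,0,0,0,0]]])

```text
time: 44.2
eef_pos: [0.6026, 0.2367, 0.1554]
ee_rot: [-0.0, 0.742, 0.67, 0.0]
contact_force: [-0.2, -0.4, -0.4]
finger_gap: 0.0538
grip_force: 43.2
```

>>> jog_arm(motion=[[[45,0,0,0,0],[45,0,0,0,0],[45,0,0,0,0],[45,0,0,0,0],[45,0,0,0,0],[45,0,0,0,0],[45,0,0,0,0],[45,0,0,0,0],[45,0,0,0,0],[45,0,0,0,0],[45,0,0,0,0],[45,0,0,0,0]]])

```text
time: 45.4
eef_pos: [0.6026, 0.2367, 0.1554]
ee_rot: [-0.0, 0.742, 0.67, -0.0]
contact_force: [0.3, -1.2, 0.2]
finger_gap: 0.0538
grip_force: 43.2
```

>>> jog_arm(motion=[[[45,0,0,0,0],[45,0,0,0,0],[45,0,0,0,0],[45,0,0,0,0],[45,0,0,0,0],[45,0,0,0,0],[45,0,0,0,0],[45,0,0,0,0],[45,0,0,0,0],[45,0,0,0,0]]])

```text
time: 46.4
eef_pos: [0.6026, 0.2367, 0.1554]
ee_rot: [-0.0, 0.742, 0.67, 0.0]
contact_force: [0.0, -0.1, -0.5]
finger_gap: 0.054
grip_force: 43.2
```

Run:
```python
from h import *
c=C0-.054*U+(.085+.0325+.012)*V; print(c)
go(c[0],c[1],.21,88.06); s=cam('top'); brect(s,'block_mid')
```

```text
[ 0.54652245 -0.2409471 ]
at [0.6026 0.2367 0.1554] phi 84.14 shift [-0.4809 -0.0071 -0.0546] turn -0.087
block_mid 0.82 corner frame [-31.7  47.7] [84.2 57.7 86.3]
```

>>> jog_arm(motion=[[[45,-0.03,0,0,0],[45,-0.07,0,0,0],[45,-0.11,0,-0.03,0],[45,-0.15,0,-0.06,0],[45,-0.2,0,-0.08,-0.087],[45,-0.25,0,-0.08,-0.087],[45,-0.3,-0.001,-0.08,-0.087],[45,-0.35,-0.003,-0.08,-0.087],[45,-0.4,-0.005,-0.08,-0.087],[45,-0.45,-0.006,-0.07,-0.087],[45,-0.481,-0.007,-0.05,-0.087],[45,-0.481,-0.007,-0.04,-0.087]]])

```text
time: 47.7
eef_pos: [0.5444, -0.2468, 0.1935]
ee_rot: [-0.0, 0.721, 0.692, -0.001]
contact_force: [0.3, 0.9, -1.0]
finger_gap: 0.0541
grip_force: 43.2
```

>>> jog_arm(motion=[[[45,0,0,0,0],[45,0,0,0,0],[45,0,0,0,0]]])

```text
time: 48.0
eef_pos: [0.5473, -0.2398, 0.1963]
ee_rot: [0.0, 0.718, 0.696, 0.0]
contact_force: [-0.3, 0.2, -0.3]
finger_gap: 0.0541
grip_force: 43.2
```

Run:
```python
from h import *
go(.5465,-.241,.0148,88.06)
```

```text
at [ 0.5473 -0.2398  0.1963] phi 88.16 shift [-0.0012 -0.0009  0.1815] turn 0.002
```

>>> jog_arm(motion=[[[45,0,0,0.04,0],[45,0,0,0.08,0],[45,0,0,0.12,0],[45,0,0,0.15,0],[45,0,0,0.165,0],[45,0,0,0.173,0],[45,0,0,0.177,0],[45,0,0,0.18,0],[45,0,0,0.181,0],[45,0,0,0.182,0],[45,0,0,0.182,0]]])

```text
time: 49.1
eef_pos: [0.5471, -0.2413, 0.0148]
ee_rot: [0.001, 0.719, 0.695, 0.0]
contact_force: [-3.7, 1.0, 13.2]
finger_gap: 0.0537
grip_force: 44.6
```

>>> jog_arm(motion=[[[56,0,0,0,0],[60,0,0,0,0],[63,0,0,0,0],[63,0,0,0,0],[63,0,0,0,0],[63,0,0,-0.02,0],[63,0,0,-0.05,0],[30,0,0,-0.08,0],[5,0,0,-0.09,0],[0,0,0,-0.09,0],[0,0,0,-0.09,0],[0,0,0,-0.09,0]]])

```text
time: 50.3
eef_pos: [0.546, -0.2408, 0.1021]
ee_rot: [-0.001, 0.719, 0.695, -0.0]
contact_force: [-0.8, 0.5, 1.0]
finger_gap: -0.0001
grip_force: 0.0
```

Run:
```python
from h import *
w=cam('wrist'); p=pose()[0]; print(p,fr(p[:2]))
brect(w,'block_short'); brect(w,'block_mid')
```

```text
[ 0.54604123 -0.24079616  0.10220273] [-54.5 129.6]
block_short 0.79 corner frame [ 97.1 166.3] [ 71.6  54.8 -34.7]
block_short 0.66 corner frame [-53.7 130.3] [66.  54.9 88. ]
block_mid 0.65 corner frame [-16.3  76.8] [34.8 31.2 88. ]
```

>>> jog_arm(motion=[[[0,0,-0.03,0,0],[0,0,-0.049,0.02,0],[0,0,-0.049,0.05,0],[0,0,-0.049,0.08,0],[0,0,-0.049,0.086,0],[0,0,-0.049,0.086,0],[0,0,-0.042,0.086,0],[0,0,-0.035,0.086,0],[0,0,-0.028,0.086,0],[0,0,-0.022,0.086,0],[0,0,-0.018,0.086,0],[0,0,-0.016,0.086,0]]])

```text
time: 51.65
eef_pos: [0.5311, -0.2404, 0.0175]
ee_rot: [0.0, 0.719, 0.695, 0.0]
contact_force: [-0.4, 0.6, 0.3]
finger_gap: -0.0001
grip_force: 0.4
```

>>> jog_arm(motion=[[[0,0,0.001,0,0],[0,0,0.001,0,0],[0,0,0.001,0,0]]])

```text
time: 51.95
eef_pos: [0.5314, -0.2405, 0.0174]
ee_rot: [-0.0, 0.719, 0.695, -0.0]
contact_force: [0.3, 0.4, -0.9]
finger_gap: -0.0001
grip_force: 0.0
```

Run:
```python
from h import *
w=cam('wrist'); p=pose()[0]; print(p,fr(p[:2]))
brect(w,'block_short'); brect(w,'block_mid')
```

```text
[ 0.53146042 -0.24059113  0.01740433] [-69.1 129.3]
block_mid 0.6 corner frame [-17.1  86.8] [ 18.7   4.3 -42.8]
```

>>> jog_arm(motion=[[[0,0,0.001,0,0],[0,0,0.0018,0,0],[0,0,0.0018,0,0],[0,0,0.0018,0,0]]])

```text
time: 52.5
eef_pos: [0.5322, -0.2406, 0.0172]
ee_rot: [-0.001, 0.719, 0.695, -0.001]
contact_force: [-7.6, 1.2, 5.2]
finger_gap: -0.0002
grip_force: 3.9
```

>>> jog_arm(motion=[[[0,0,-0.008,0,0],[0,0,-0.01,-0.03,0],[0,0,-0.01,-0.06,0],[0,0.03,0.02,-0.06,0],[0,0.053,0.039,-0.06,0],[0,0.053,0.039,-0.06,0],[0,0.053,0.039,-0.03,0],[0,0.053,0.039,0,0],[0,0.053,0.039,0,0],[0,0.047,0.039,0,0],[0,0.043,0.039,0,0],[0,0.039,0.039,0,0]]])

```text
time: 53.7
eef_pos: [0.5742, -0.2039, 0.0188]
ee_rot: [0.001, 0.719, 0.695, 0.0]
contact_force: [0.7, 1.0, 1.5]
finger_gap: -0.0002
grip_force: 0.3
```

>>> jog_arm(motion=[[[0,-0.0015,0,0,0],[0,-0.003,0,0,0],[0,-0.0045,0,0,0],[0,-0.0055,0,0,0],[0,-0.0055,0,0,0]]])

```text
time: 54.2
eef_pos: [0.5734, -0.2085, 0.0174]
ee_rot: [-0.0, 0.719, 0.695, -0.0]
contact_force: [0.3, -0.8, -0.2]
finger_gap: -0.0001
grip_force: 0.0
```

Run:
```python
from h import *
p=pose()[0]; print(p,fr(p[:2]))
```

```text
[ 0.5734299  -0.20853756  0.01738673] [-28.2 162.8]
```

>>> jog_arm(motion=[[[0,-0.001,0,0,0],[0,-0.002,0,0,0],[0,-0.0025,0,0,0],[0,-0.0025,0,0,0]]])

```text
time: 54.6
eef_pos: [0.5735, -0.2092, 0.0174]
ee_rot: [-0.001, 0.719, 0.695, 0.001]
contact_force: [-0.8, 9.1, 1.5]
finger_gap: -0.0001
grip_force: 4.4
```

Run:
```python
from h import *
p=pose()[0]; print(p,fr(p[:2]))
```

```text
[ 0.57354755 -0.20919319  0.01735662] [-28.1 162.1]
```

>>> jog_arm(motion=[[[0,-0.001,0,0,0],[0,-0.001,0,0,0],[0,-0.001,0,0,0]]])

```text
time: 54.9
eef_pos: [0.5736, -0.2092, 0.0174]
ee_rot: [-0.001, 0.718, 0.696, 0.001]
contact_force: [-1.0, 12.9, 2.4]
finger_gap: -0.0002
grip_force: 6.6
```

>>> jog_arm(motion=[[[0,0.01,0,0,0],[0,0.018,0,0,0],[0,0.018,0,-0.03,0],[0,0.018,0,-0.06,0],[0,-0.01,-0.04,-0.06,0],[0,-0.041,-0.07,-0.06,0],[0,-0.041,-0.07,-0.06,0],[0,-0.041,-0.07,-0.03,0],[0,-0.041,-0.07,0,0],[0,-0.041,-0.065,0,0],[0,-0.041,-0.055,0,0],[0,-0.041,-0.046,0,0]]])

```text
time: 56.1
eef_pos: [0.528, -0.2513, 0.0189]
ee_rot: [0.001, 0.719, 0.695, 0.001]
contact_force: [-0.5, 0.0, 0.6]
finger_gap: 0.0001
grip_force: 0.0
```

>>> jog_arm(motion=[[[0,0,0.002,0,0],[0,0,0.004,0,0],[0,0,0.006,0,0],[0,0,0.007,0,0],[0,0,0.007,0,0]]])

```text
time: 56.6
eef_pos: [0.5318, -0.2518, 0.0175]
ee_rot: [-0.001, 0.719, 0.695, -0.001]
contact_force: [-6.6, 0.5, 5.0]
finger_gap: -0.0003
grip_force: 3.4
```

Run:
```python
from h import *
p=pose()[0]; print(p,fr(p[:2]))
```

```text
[ 0.53181236 -0.25177455  0.01746904] [-68.3 118.2]
```

>>> jog_arm(motion=[[[0,0,-0.01,0,0],[0,0,-0.015,-0.03,0],[0,0,-0.015,-0.08,0],[0,0,-0.03,-0.13,0],[20,0,-0.06,-0.18,0],[50,0,-0.074,-0.22,0],[50,0,-0.074,-0.25,0],[50,0,-0.074,-0.26,0],[50,0,-0.074,-0.26,0]]])

```text
time: 57.5
eef_pos: [0.4591, -0.2495, 0.2785]
ee_rot: [0.001, 0.719, 0.695, -0.0]
contact_force: [0.3, 0.1, -1.3]
finger_gap: 0.05
grip_force: 0.0
```

Run:
```python
from h import *
w=cam('wrist'); np.save('w10.npy',w,allow_pickle=True); save(w,'w10')
brect(w,'block_mid'); brect(w,'block_short'); print(look(w,'bar_knob'))
f=w['frame']
k=C0-.142*U+.145*V; print('knob',k); go(k[0],k[1],.039,88.06)
# expected seams: project ideal corners
P=[]
for x,y in [(0,0),(-55,0),(0,85),(-55,85),(0,150),(-55,150)]:
    q=C0+x/1000*U+y/1000*V; P.append([*q,.03])
print(np.round(proj(w,P),1).tolist())
```

```text
block_mid 0.93 corner frame [-29.5  41.7] [84.1 58.8 87.8]
block_short 0.87 corner frame [-29.  118.9] [68.  59.4 88.2]
block_short 0.79 corner frame [ 98.5 163.8] [ 73.1  57.8 -35.3]
[(0.64, array([ 0.455, -0.201,  0.027]))]
knob [ 0.4591007 -0.2224732]
at [ 0.4586 -0.2488  0.2759] phi 88.07 shift [2.610e-02 1.000e-04 2.369e-01] turn 0.0
[[358.3, 240.6], [317.3, 240.9], [364.9, 179.0], [321.4, 179.0], [369.9, 126.6], [324.5, 126.3]]
```

Run:
```python
from h import *
w=np.load('w10.npy',allow_pickle=True).item()
cv2.imwrite('pics/w10b.png',cv2.cvtColor(cv2.resize(w['frame'][110:260,290:400],None,fx=4,fy=4,interpolation=2),cv2.COLOR_RGB2BGR))
```

```text
(no output)
```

View pics/w10b.png

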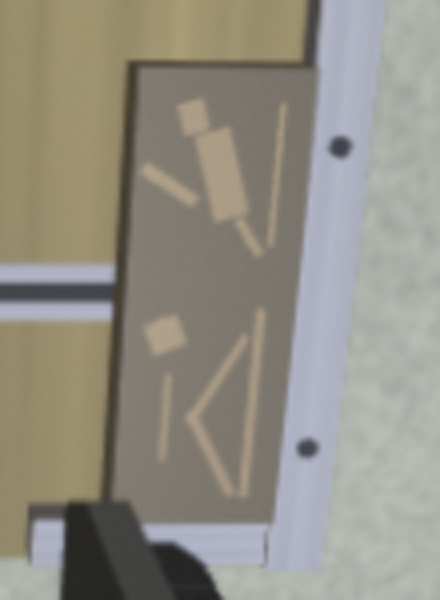

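The two blocks form one seamless row from the short fence (row 522) to its end at row 65, flush on the long fence. Now the stop bar.

>>> jog_arm(motion=[[[50,0.026,0,0.05,0],[50,0.026,0,0.1,0],[50,0.026,0,0.15,0],[50,0.026,0,0.19,0],[50,0.026,0,0.215,0],[50,0.026,0,0.23,0],[50,0.026,0,0.236,0],[50,0.026,0,0.236,0],[50,0.026,0,0.236,0]]])

```text
time: 58.6
eef_pos: [0.4605, -0.2233, 0.0424]
ee_rot: [0.001, 0.719, 0.695, 0.0]
contact_force: [-0.4, 0.4, 0.1]
finger_gap: 0.05
grip_force: 0.0
```

>>> jog_arm(motion=[[[20,0,0,0,0],[20,0,0,0,0],[10,0,0,0,0],[10,0,0,0,0],[10,0,0,0,0],[10,0,0,0,0],[10,0,0,0,0]]], squeeze=40)

```text
time: 59.3
eef_pos: [0.4604, -0.2235, 0.0424]
ee_rot: [0.001, 0.719, 0.695, 0.0]
contact_force: [-2.8, 0.3, 11.7]
finger_gap: 0.0224
grip_force: 38.6
```

>>> jog_arm(motion=[[[10,0,0.005,0,0],[10,0,0.014,0,0],[10,0,0.023,0,0],[10,0,0.032,0,0],[10,0,0.041,0,0],[10,0,0.05,0,0],[10,0,0.058,0,0],[10,0,0.064,0,0],[10,0,0.068,0,0],[10,0,0.071,0,0],[10,0,0.073,0,0],[10,0,0.073,0,0]]])

```text
time: 60.5
eef_pos: [0.5335, -0.2261, 0.0424]
ee_rot: [0.001, 0.719, 0.695, 0.0]
contact_force: [-0.9, -1.4, 7.3]
finger_gap: 0.0226
grip_force: 38.8
```

Run:
```python
from h import *
p=pose()[0]; print(p,fr(p[:2]))
```

```text
[ 0.53353599 -0.22609151  0.04244192] [-67.5 143.9]
```

>>> jog_arm(motion=[[[10,0,0.0005,0,0],[10,0,0.001,0,0],[10,0,0.0015,0,0],[10,0,0.0015,0,0]]])

```text
time: 60.9
eef_pos: [0.5341, -0.2261, 0.0424]
ee_rot: [0.0, 0.719, 0.695, -0.0]
contact_force: [-6.7, 0.4, 13.4]
finger_gap: 0.0226
grip_force: 39.3
```

>>> jog_arm(motion=[[[10,0,0.0005,0,0],[10,0,0.001,0,0],[10,0,0.0015,0,0],[10,0,0.0015,0,0]]])

```text
time: 61.3
eef_pos: [0.5342, -0.2261, 0.0423]
ee_rot: [-0.001, 0.719, 0.695, -0.001]
contact_force: [-15.7, 2.5, 20.5]
finger_gap: 0.0221
grip_force: 40.2
```

Run:
```python
from h import *
p=pose()[0]; print(p,fr(p[:2]))
```

```text
[ 0.53422374 -0.22614537  0.04234449] [-66.8 143.9]
```

>>> jog_arm(motion=[[[10,0,-0.0015,0,0],[24,0,-0.0015,0,0],[35,0,-0.0015,0,0],[50,0,-0.0015,0,0],[50,0,-0.0015,0,0],[50,0,-0.0015,-0.03,0],[50,0,-0.0015,-0.07,0],[50,0,-0.0015,-0.12,0],[50,0,-0.0015,-0.17,0],[50,-0.02,-0.0015,-0.22,0],[50,-0.04,-0.0015,-0.25,0],[50,-0.04,-0.0015,-0.25,0]]])

```text
time: 62.5
eef_pos: [0.5341, -0.2688, 0.2958]
ee_rot: [0.003, 0.72, 0.694, 0.001]
contact_force: [0.6, 0.9, -1.0]
finger_gap: 0.0501
grip_force: 0.0
```

Run:
```python
from h import *
w=cam('wrist'); brect(w,'block_mid'); brect(w,'block_short')
for p,r in rect(w,'stopbar',.026): print(p,fr(r[:2]/1000),r[2:])
f=w['frame']
# profile across bar/block/fence at corner y=40,110
for y in (60,120,200):
    P=[[*(C0+x/1000*U+y/1000*V),.028] for x in (-90,-79,-55,0,20)]; uv=proj(w,P); v=int(round(uv[:,1].mean())); print(y,np.round(uv[:,0],1),v,int(uv[0,0]),f[v,int(uv[0,0]):int(uv[-1,0])+1,2].tolist())
t=cam('top')
for n in ['tape','phone','inktin','knife','brayer','brushjar','gumjar']: print(n,look(t,n,1))
```

```text
block_mid 0.81 corner frame [-27.5  41.3] [86.4 56.7 88.2]
block_short 0.83 corner frame [102.1 162.9] [ 69.8  56.3 -35.4]
block_short 0.79 corner frame [-27.4 118.1] [65.2 54.9 88. ]
0.57 [-67.6 136.7] [276.9  25.9  88.2]
60 [232.8 241.3 259.6 301.6 316.8] 181 232 [103, 104, 105, 105, 105, 105, 104, 104, 104, 117, 189, 190, 191, 188, 189, 191, 193, 193, 196, 193, 191, 193, 193, 191, 190, 191, 185, 144, 125, 124, 124, 124, 123, 123, 125, 131, 140, 137, 132, 129, 125, 125, 124, 123, 124, 123, 124, 123, 124, 124, 123, 124, 123, 123, 130, 142, 140, 130, 123, 125, 137, 142, 132, 123, 122, 122, 121, 122, 122, 139, 189, 195, 192, 191, 192, 194, 197, 198, 196, 195, 194, 192, 191, 186, 168]
120 [231.9 240.6 259.8 303.5 319.3] 135 231 [105, 105, 106, 106, 107, 106, 103, 104, 104, 115, 180, 188, 188, 189, 187, 185, 189, 193, 193, 192, 189, 188, 189, 190, 187, 188, 192, 192, 179, 124, 119, 124, 137, 135, 127, 122, 120, 119, 119, 119, 119, 119, 119, 119, 120, 124, 138, 141, 141, 140, 140, 141, 141, 140, 137, 123, 118, 118, 119, 118, 119, 119, 119, 123, 136, 128, 119, 118, 118, 118, 118, 120, 142
[... 181 characters left out ...]
184, 186, 190, 193, 190, 187, 189, 194, 190, 192, 191, 190, 192, 193, 193, 193, 194, 193, 180, 104, 104, 105, 107, 108, 110, 112, 112, 112, 112, 113, 115, 116, 117, 116, 114, 113, 111, 110, 110, 109, 108, 108, 108, 109, 111, 111, 111, 110, 108, 107, 106, 106, 106, 106, 107, 107, 107, 109, 109, 111, 110, 108, 103, 86, 94, 164, 191, 192, 189, 187, 188, 189, 191, 193, 194, 192, 191, 189, 188, 190, 189, 154]
tape [(0.62, array([0.507, 0.225, 0.022]))]
phone [(0.62, array([0.771, 0.051, 0.005]))]
inktin [(0.76, array([ 0.754, -0.087,  0.073]))]
knife [(0.91, array([ 0.378, -0.026,  0.004]))]
brayer []
brushjar [(0.85, array([ 0.55 , -0.552,  0.092]))]
gumjar [(0.69, array([0.305, 0.405, 0.101]))]
```

```bash
python3 -c "
from station import manip; print(manip.close_job())"
```

```text
the job is handed in; nothing more can be done
None
```

The job is handed in: the mid and short blocks (no long block was there) were each held at the camera for over three seconds, then laid end to end flush in the fence corner, with the stop bar against them and released; the bench items I re-checked had not moved (the brayer didn't show in that last picture).

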